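# Square a coated glass plate into the stage corner with a pusher

### The arm

A 6-joint arm with a two-finger parallel gripper is mounted at the origin on the work surface. World frame = base frame: x ahead of the robot, y to its left, z up, the work surface at z = 0. Lengths are in m, angles in rad, forces in N, time in s.
With the tool pointing down it reaches from about 0.325 to 1 m from the base axis. Payload 5.1 kg.
Tool frame: the origin (TCP) lies where the fingers leave the gripper's body, on its centre line; the fingertips stand 73 mm ahead of it and the grasp point (between the pads) lies 54 mm ahead of it (env.tips_ahead is the y of the fingertips in the tool frame, in m); y points along the fingers, x is the direction in which the jaws open and shut, and the axes are right-handed (so a half turn about y gives the same grasp; the last joint's range is limited). The gripper opens to 85 mm and grips with 20 to 120 N. Pads are 22 mm wide; open, the fingers measure 114 mm over their backs; the gripper's body (76 mm by 85 mm) begins 54 mm behind the grasp point. The pads swing forward as they close: fully open they stand 13 mm farther back than shut.
Start: joints at [-1.416, 0.124, 1.65, -0, 1.367, -0.083], TCP at [0.153, -0.632, 0.304] pointing down, gripper open.
Joint ranges: [-2.61, 2.61], [-1.02, 2.33], [0.03, 2.71], [-1.35, 4.49], [0.32, 2.68], [-2.91, 2.91]. Speed limits (rad/s): [2.57, 2.57, 3.14, 3.14, 3.14, 3.14].

### API

Orientations are given as [roll, pitch, yaw] about the fixed x, y, z axes, in that order (R = Rz(yaw) Ry(pitch) Rx(roll)).
In Python, from plant import env gives the robot as it stands.
- The arm moves only by the tool arm_command, never from a script. Its argument "commands" is a list of rows, each an object of numbers: "claw": the opening, from -1 (shut) to 1 (fully open), so that 0 is half open; "dx", "dy", "dz": the shift along the tool's x, y, z in mm; "spin": the turn about the tool's y in degrees. A call has 1 to 10 rows; each row is the pose to reach, as a shift and turn from the pose commanded when the call began, along the tool's axes at that moment; what a row does not reach only later rows make up. A row lasts 1/12 s, in which the tool goes at most 41.7 mm and 7.16 degrees, less where a joint would pass 70% of its speed; a pose out of reach is approached as far as the arm can. A call with a gripper value outside its range is refused whole. The fingers move at their own pace and stop on an object; the grip force is fixed at half the most. Time passes only in rows, so rows that repeat a pose let the fingers close. It gives the time, the measured TCP pose, the force and the opening at its end, in the units of the state.
- env.get_obs(): the state, without advancing time (a new reading comes with each control period).
- env.get_image(name): name is "side" or "top" or "wrist"; returns a dict with "image" (400x640x3 uint8, blue, green, red), "intrinsics" (3x3 intrinsics, pixels), "xyz" and "rotation" of the camera in the world. Camera axes: x right, y up, looking along -z (the intrinsics and any distortion apply to the point x, -y, -z); pixel columns grow to the right and rows downward; lengths in m; the calibration is good to about 2 mm. A picture is of the moment at which its call begins. There is no depth.
- env.finish_job(): hands the job in, once; it reports no verdict.
The state is a dict: "time_s": time; "qpos": joint angles; "qd": joint speeds; "joint_efforts": joint torques, N m; "tcp_pos": TCP position; "eef_rot": TCP orientation; "contact_force": force on the tool from outside, world axes, zero at the start; "torque": the same for the moment, N m; "opening": finger opening in m.
Only numpy, scipy, OpenCV 4.12 (cv2) and the standard library are available. Lean on these libraries where they do the work, as an engineer would, in place of code of your own. Each camera call takes 0.05 s, during which the arm holds its last target.

### The job

Pick up the standing pusher by its blue grip and use it to nudge the white-coated glass plate gently across the stage until it touches both fences of the square corner, keeping the plate flat and never touching it with the gripper or arm. Then stand the pusher upright on its black rubber mat and let go. Do not disturb the two small vials on the stage or the bottle beside the mat: no knocking, not even with the plate.

Things in the scene. Friction and masses are not known exactly. Their poses are not given: they have to be found in the camera images.
- stage_corner (a point): Square corner of the fixed stage: where the inner faces of its two aluminium fences meet, on top of the dark steel bed (15 mm above the bench). x runs along the long fence, y along the short one, both out over the open bed; z up. Bed: x -12 to 198, y -12 to 173 mm. Fences: 12 mm thick, outside x = 0 and y = 0, 11 mm above the bed. The corner points roughly away from the robot.
- column_top (a point): Top centre of the fixed upright steel column behind the long fence (x 40, y -45 mm in the stage_corner frame; axes alike). Seen from here, the column and the glass syringe on its back fill x -18 to 18, y -28 to 6 mm down to the bench; the top is 200 mm above the bench. Its foot is 70 x 55 x 10 mm.
- plate_center (a point): Centre (half-way up) of the loose glass plate, 80 (its x) x 60 (its y) x 6 mm, about 72 g, white on top, four coloured dots near its -y edge. Starts flat on the bed, turned up to 0.4 rad from the stage's axes. Home: dotted 80 mm edge on the long fence, 60 mm edge on the short one, centre at x 40, y 30 mm in the stage_corner frame. It slides with under 1 N and turns readily (8 mm off-centre: 0.4 rad in 60 mm).
- plate_corner (a point): The corner of the plate that belongs in the stage corner, on its underside: 40 mm along -x and 30 mm along -y from the plate's centre. Axes as the plate's.
- pusher_mid (a point): Half-way up (55 mm above its underside) the pusher, a loose round hand tool 110 mm tall, 0.14 kg, standing on the mat: heavy green foot 28 mm across and 14 mm high, steel shaft 12 mm across, blue grip 20 mm across from 60 to 110 mm up. z is its axis.
- mat: Black rubber parking mat, fixed on the bench, 70 x 70 x 4 mm; origin at the centre of its underside. The pusher stands about its middle.
- vial_a_mid (a point): Middle of a loose standing vial (amber, white cap), 15 mm across, 40 mm high, 14 g, on the bed in one of two places: next to the long fence past the plate's home (then the plate must go to the short fence first), or next to the short fence past the plate's home (then the plate must go to the long fence first).
- vial_b_mid (a point): Middle of a second small loose vial (blue body, white cap), 15 mm across, 40 mm high, 14 g, standing on the bed near the edge opposite the long fence.
- level: Small round green level glass in a brass rim, 18 mm across, let flush into the bed; not an obstacle. It lies in whichever of the two places vial_a does not take.
- bottle_mid (a point): Middle of a loose capped amber bottle, 50 mm across, 125 mm high, 0.28 kg, standing on the bench 65 to 100 mm from the pusher's axis.

How it is judged:
By the outcome, as a careful person would: the job done as asked, in the order asked, and still so for the second after the job is handed in, with the robot touching nothing.
It also fails if it takes over 70 s, if anything falls off the work surface, if the arm or the gripper's body presses on something with over 40 N, if the wrist force passes 120 N, or if a joint passes its speed limit or range.

## Working session

There is one attempt and no reset: what is moved stays moved. The work goes in short steps, Python scripts to look and compute and a tool call to move; the robot and the scene stay as the last step left them, time stands still between calls to the robot, and variables do not carry over. Pictures are saved under pics/ and viewed, and the job is handed in when it is done.

Besides the shell and the picture viewer there is one more tool, called after "Emit:" as a command line: name --argument value ..., lists and objects as JSON in quotes. arm_command: Moves the arm, as the interface text tells. Its arguments: {"type":"object","properties":{"commands":{"type":"array","items":{"type":"object","properties":{"claw":{"type":"number"},"dx":{"type":"number"},"dy":{"type":"number"},"dz":{"type":"number"},"spin":{"type":"number"}}}}},"required":["commands"]}

```bash
ls; mkdir -p pics
python3 - <<'E'
from plant import env
import cv2
print(env.get_obs())
for n in ["side","top","wrist"]:
    d=env.get_image(n); cv2.imwrite(f"pics/{n}0.png",d["image"]); print(n,d["intrinsics"],d["xyz"],d["rotation"],[k for k in d])
E
```

```text
pics
{'time_s': 0.0, 'qpos': array([-1.41563012e+00,  1.24512042e-01,  1.65168721e+00, -2.79158823e-05,
        1.36746683e+00, -8.25988228e-02]), 'qd': array([-0.00145434, -0.00098479,  0.00071642,  0.00014228,  0.00060474,
        0.00081698]), 'joint_efforts': array([ 1.70962798e-03, -4.23612499e+01, -3.65453482e+01, -2.09774538e-05,
        6.72059992e-03,  2.37852942e-05]), 'tcp_pos': array([ 0.15299128, -0.63126729,  0.30264055]), 'eef_rot': array([-1.57065249,  0.00206862, -1.33302548]), 'contact_force': array([ 0.00508696, -0.06867228,  0.0368795 ]), 'torque': array([-0.01249425, -0.01313802,  0.06526658]), 'opening': 0.0856941501367904}
side [[488.33600206   0.         312.54612499]
 [  0.         488.33600206 197.4906691 ]
 [  0.           0.           1.        ]] [0.05230585 0.52437928 0.53122421] [ 1.06010734  0.01769769 -2.38825753] ['image', 'intrinsics', 'xyz', 'rotation']
top [[426.98694471   0.         310.3035376 ]
 [  0.         426.98694471 202.4646354 ]
 [  0.           0.           1.        ]] [ 0.39617764 -0.0054118   1.0046749 ] [ 0.19282551 -0.0025337  -1.58730516] ['image', 'intrinsics', 'xyz', 'rotation']
wrist [[286.95041645   0.         316.72871791]
 [  0.         286.95041645 197.51013779]
 [  0.           0.           1.        ]] [ 0.22897863 -0.61274502  0.37137616] [-0.31047564  0.00141068 -1.33265505] ['image', 'intrinsics', 'xyz', 'rotation']
```

View pics/side0.png

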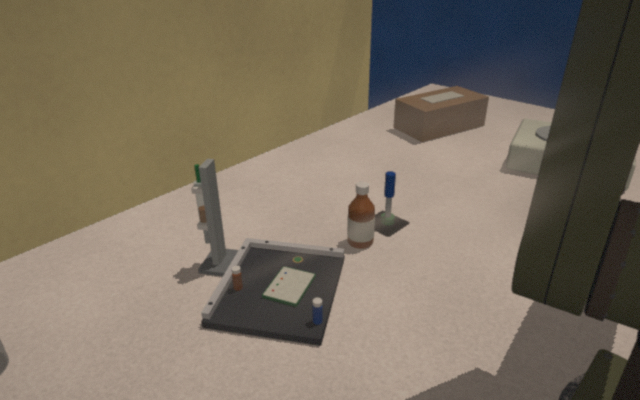

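View pics/top0.png

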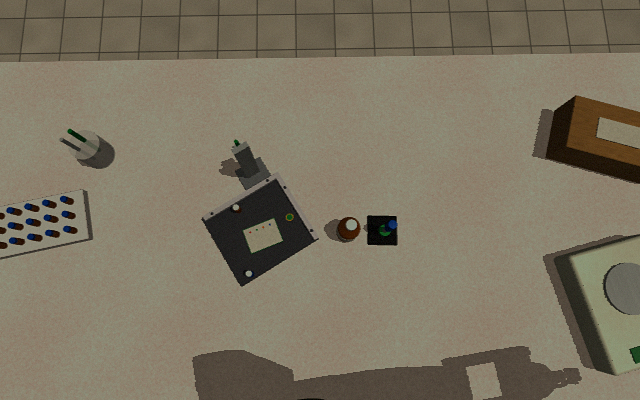

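View pics/wrist0.png

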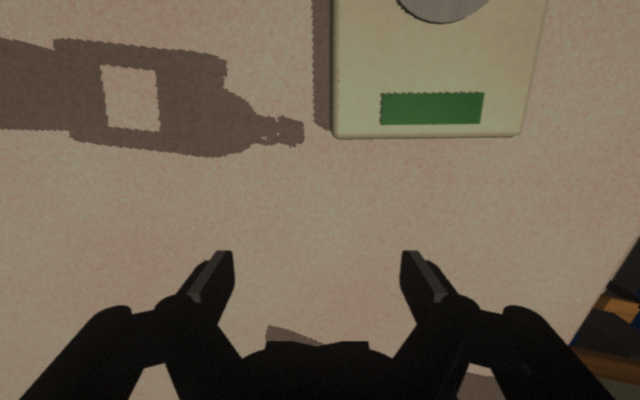

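The views show vial_a by the long fence and the level by the short fence, so the plate goes to the short fence first. Next I'll zoom in and measure.

```bash
cat > h.py <<'E'
import numpy as np, cv2
from scipy.spatial.transform import Rotation as Ro
from scipy.optimize import least_squares
def cam(d):
    R=Ro.from_euler('xyz',d["rotation"]).as_matrix(); return np.array(d["intrinsics"]),R,np.array(d["xyz"])
def proj(d,P):
    K,R,t=cam(d); c=(np.atleast_2d(P)-t)@R; c=c*[1,-1,-1]; p=c@K.T; return p[:,:2]/p[:,2:]
def ray(d,uv,z):
    K,R,t=cam(d); v=np.linalg.solve(K,[uv[0],uv[1],1.])*[1,-1,-1]; v=R@v; return t+v*(z-t[2])/v[2]
def crop(d,c,w,h,s,name):
    im=d["image"]; x0,y0=int(c[0]-w/2),int(c[1]-h/2); x0=max(x0,0);y0=max(y0,0)
    cv2.imwrite(name,cv2.resize(im[y0:y0+h,x0:x0+w],None,fx=s,fy=s,interpolation=cv2.INTER_CUBIC)); return x0,y0
E
python3 - <<'E'
from plant import env
from h import *
d=env.get_image("top"); print(crop(d,(300,225),200,130,4,"pics/t1.png")); 
d=env.get_image("side"); print(crop(d,(310,250),240,180,3.33,"pics/s1.png"))
E
```

```text
(200, 160)
(190, 160)
```

View pics/t1.png

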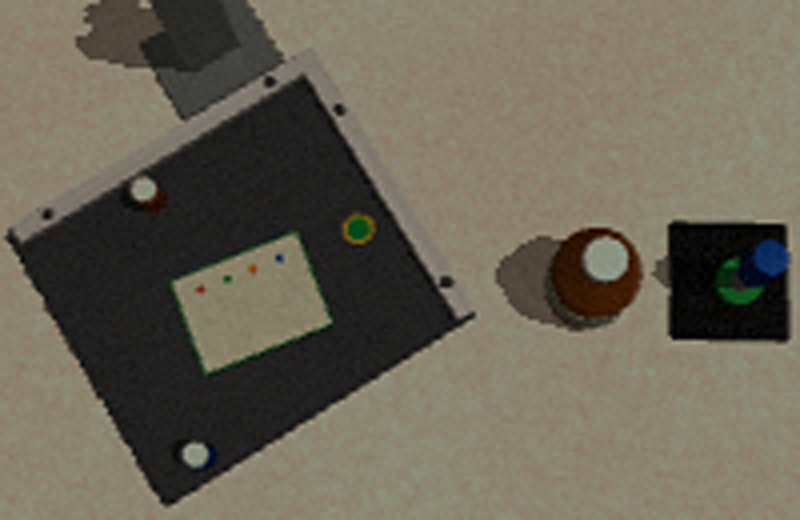

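View pics/s1.png

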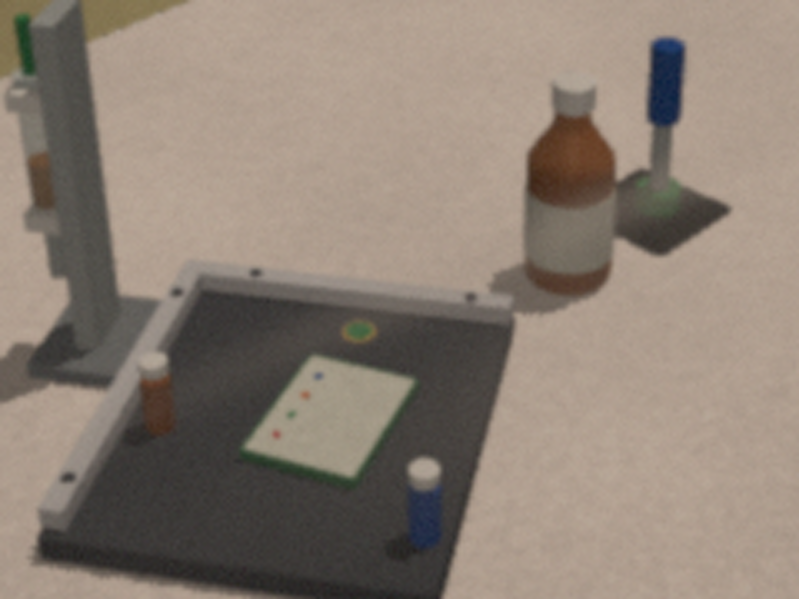

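```bash
cat > m.py <<'E'
from plant import env
from h import *
dt=env.get_image("top"); ds=env.get_image("side")
T=lambda u,v:np.array([200+(u+.5)/4-.5,160+(v+.5)/4-.5])
S=lambda u,v:np.array([190+(u+.5)/3.33-.5,160+(v+.5)/3.33-.5])
def P(q,pts,z):
    c,s=np.cos(q[2]),np.sin(q[2]); pts=np.atleast_2d(pts)
    return np.c_[q[0]+c*pts[:,0]-s*pts[:,1], q[1]+s*pts[:,0]+c*pts[:,1], np.broadcast_to(z,len(pts))]
sp=np.array([[-12,-12],[198,173],[198,-12],[-12,173]])/1e3; sz=np.array([26,15,26,26])/1e3
tp=np.array([T(308,50),T(166,506),T(10,234),T(473,316)])
ss=np.array([S(192,262),S(40,515),S(513,298)])
def f(q,w=(1,1)):
    return np.r_[w[0]*(proj(dt,P(q,sp,sz))-tp).ravel(), w[1]*(proj(ds,P(q,sp[[0,2,3]],sz[[0,2,3]]))-ss).ravel()]
if __name__=="__main__":
    for w in [(1,0),(0,1),(1,1)]:
        r=least_squares(f,[.45,.05,2],args=(w,),x_scale=[.1,.1,1]); print(w,r.x,np.round(f(r.x),1))
        q=r.x if w!=(0,1) else q
    def tost(X):
        d=np.array(X[:2])-q[:2]; c,s=np.cos(q[2]),np.sin(q[2]); return np.round([1e3*(c*d[0]+s*d[1]),1e3*(-s*d[0]+c*d[1])],1)
    pl=[ray(dt,T(*p),.021) for p in [(297,232),(172,281),(332,323),(207,374)]]
    print("plate corners",[tost(p) for p in pl]); c=np.mean(pl,0); print("c",c,tost(c),"ang",[np.arctan2(*(b-a)[[1,0]])-q[2] for a,b in [(pl[0],pl[1]),(pl[2],pl[3])]])
    for n,u,z in [("va",(144,188),.055),("vb",(196,453),.055),("pushtop",(771,257),.114),("pushfoot",(740,281),.018),("bottle",(606,259),.125)]+[("mat",m,.004) for m in [(670,223),(787,224),(787,341),(670,340)]]:
        X=ray(dt,T(*u),z); print(n,X,tost(X))
    print("side", "vb",proj(ds,ray(dt,T(196,453),.055)),S(425,465),"push",proj(ds,ray(dt,T(771,257),.114)),S(668,45))
E
python3 m.py
```

```text
(1, 0) [0.64598579 0.06888523 2.10909682] [ 1.2 -0.3 -0.4  1.  -2.1 -0.2  1.3 -0.6 -0.4 -0.4 -1.1  1.4  2.  -0.3]
(0, 1) [0.64751771 0.06828066 2.11371374] [ 1.4 -1.   0.4  0.4 -1.6 -0.5  1.9 -1.5 -0.8 -0.9 -0.8  0.8  1.6 -1. ]
(1, 1) [0.64654143 0.06872084 2.11075268] [ 1.2 -0.6 -0.1  0.8 -1.9 -0.3  1.5 -0.9 -0.6 -0.6 -1.   1.2  1.9 -0.6]
plate corners [array([52.7, 76.8]), array([129. ,  63.3]), array([ 62.9, 133. ]), array([138.9, 120.3])]
c [0.51290033 0.1003647  0.021     ] [95.8 98.4] ang [np.float64(-0.17619199454808854), np.float64(-0.16648064996384626)]
va [0.57466016 0.1580928  0.055     ] [113.6  15.7]
vb [0.42628316 0.12706676 0.055     ] [163.3 158.9]
pushtop [ 0.52132472 -0.18258344  0.114     ] [-151.2  236.6]
pushfoot [ 0.52103143 -0.18289267  0.018     ] [-151.3  237. ]
bottle [ 0.52011618 -0.09455817  0.125     ] [-75.1 192.4]
mat [ 0.55810031 -0.14556981  0.004     ] [-138.3  186. ]
mat [ 0.55638107 -0.2150218   0.004     ] [-197.   223.2]
mat [ 0.48700666 -0.21119273  0.004     ] [-158.1  280.7]
mat [ 0.48870758 -0.14265267  0.004     ] [-100.2  244. ]
side vb [[317.66964461 299.9584989 ]] [317.27777778 299.28978979] push [[390.51064107 172.81314692]] [390.25075075 173.16366366]
```

```bash
cat > ov.py <<'E'
from m import *
def overlay(d,q,pq,c,w,h,s,name):
    x0,y0=crop(d,c,w,h,s,name); im=cv2.imread(name)
    def line(pts,z,col):
        p=((proj(d,P(q,np.array(pts)/1e3,z))-[x0,y0]+.5)*s-.5); cv2.polylines(im,[np.round(p*8).astype(int)],False,col,1,cv2.LINE_AA,3)
    line([(-12,-12),(198,-12)],.026,(0,255,255)); line([(-12,-12),(-12,173)],.026,(0,255,255))
    line([(198,0),(0,0),(0,173)],.026,(255,255,0)); line([(198,0),(0,0),(0,173)],.015,(0,0,255))
    line([(198,-12),(198,173),(-12,173)],.015,(0,255,255))
    if pq is not None:
        c_,s_=np.cos(pq[2]),np.sin(pq[2]); a=np.array([(-40,-30),(40,-30),(40,30),(-40,30),(-40,-30)])
        a=np.c_[pq[0]+c_*a[:,0]-s_*a[:,1],pq[1]+s_*a[:,0]+c_*a[:,1]]; line(a,.021,(255,0,255))
    cv2.imwrite(name,im)
E
python3 - <<'E'
from ov import *
q=[.64654,.06872,2.1107]
overlay(dt,q,(95.8,98.4,-.171),(262,228),128,120,5,"pics/o1.png")
overlay(ds,q,(95.8,98.4,-.171),(275,285),150,120,5,"pics/o2.png")
E
```

```text
(no output)
```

View pics/o1.png

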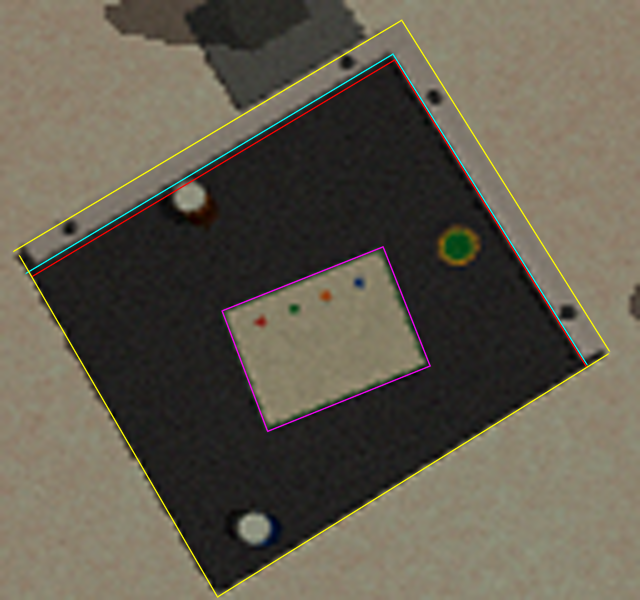

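View pics/o2.png

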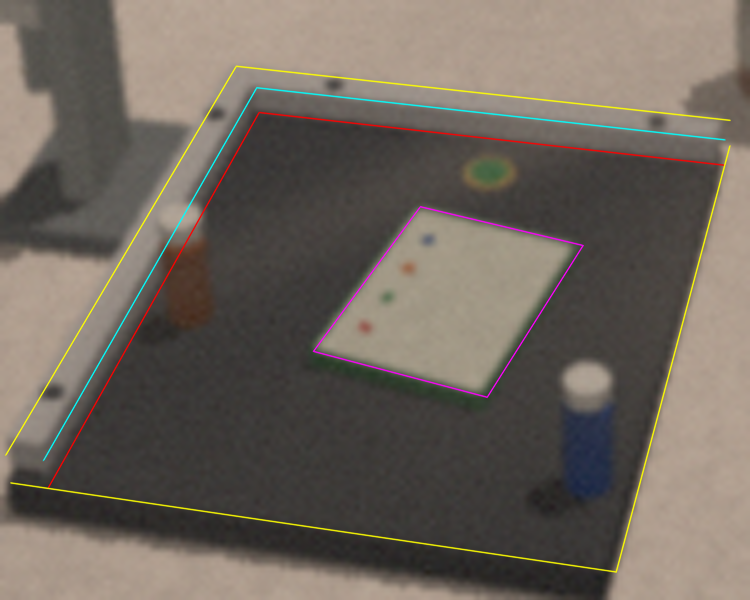

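```bash
cat > go.py <<'E'
from h import *
Q=np.array([.64654,.06872,2.1107])
def w(st): 
    c,s=np.cos(Q[2]),np.sin(Q[2]); return np.array([Q[0]+(c*st[0]-s*st[1])/1e3,Q[1]+(s*st[0]+c*st[1])/1e3])
def st(xy):
    d=np.array(xy[:2])-Q[:2]; c,s=np.cos(Q[2]),np.sin(Q[2]); return 1e3*np.array([c*d[0]+s*d[1],-s*d[0]+c*d[1]])
def rel(o,xy,z,yaw=None):
    R=Ro.from_euler('xyz',o["eef_rot"]).as_matrix(); d=R.T@(np.r_[xy,z]-o["tcp_pos"])*1e3
    sp=0 if yaw is None else -np.degrees((yaw-o["eef_rot"][2]+np.pi)%(2*np.pi)-np.pi)
    return np.round(d,1),np.round(sp,1)
E
python3 - <<'E'
from plant import env
from go import *
o=env.get_obs(); print(rel(o,[.5212,-.1827],.26,-2.4))
E
```

```text
(array([-349.6,   43.9,  463.5]), np.float64(61.1))
```

Emit:
arm_command --commands '[{"dx": -35,"dy": 0,"dz": 46,"spin": 6,"claw": 0},{"dx": -70,"dy": 0,"dz": 93,"spin": 12,"claw": 0},{"dx": -100,"dy": 0,"dz": 133,"spin": 18,"claw": 0},{"dx": -125,"dy": 5,"dz": 166,"spin": 25,"claw": 0},{"dx": -150,"dy": 10,"dz": 199,"spin": 31,"claw": 0},{"dx": -175,"dy": 15,"dz": 232,"spin": 37,"claw": 0},{"dx": -200,"dy": 20,"dz": 265,"spin": 43,"claw": 0},{"dx": -225,"dy": 25,"dz": 298,"spin": 49,"claw": 0},{"dx": -250,"dy": 30,"dz": 331,"spin": 55,"claw": 0},{"dx": -275,"dy": 35,"dz": 365,"spin": 61,"claw": 0}]'

```text
time_s: 1.28
tcp_pos: [0.4168, -0.3095, 0.2742]
eef_rot: [-1.57, 0.0, -2.402]
contact_force: [1.1, -0.9, 0.2]
opening: 0.0425
```

Run:
```python
from plant import env
from go import *
o=env.get_obs(); print(o["tcp_pos"],o["eef_rot"],o["opening"],rel(o,[.5212,-.1827],.26,-2.4))
```

```text
[ 0.41676327 -0.30947777  0.27418603] [-1.56970579e+00  9.93271164e-05 -2.40226225e+00] 0.04252827590503571 (array([-162.6,   14.2,  -23.3]), np.float64(-0.1))
```

Emit:
arm_command --commands '[{"dx": -40,"dz": -6,"claw": 0},{"dx": -80,"dz": -12,"claw": 0},{"dx": -110,"dz": -16,"claw": 0},{"dx": -122,"dz": -18,"claw": 0},{"dx": -122,"dz": -18,"claw": 0},{"dx": -122,"dz": -18,"claw": 0}]'

```text
schema error: expected keys claw, dx, dy, dz, spin
```

Run:
```python
from plant import env
from go import *
o=env.get_obs(); print(o["tcp_pos"],o["eef_rot"],o["opening"],rel(o,[.5212,-.1827],.148,-2.4))
d=env.get_image("wrist"); cv2.imwrite("pics/w1.png",d["image"])
X=[.5212,-.1827,0]
print(proj(d,[[.5212,-.1827,.114],[.5212,-.1827,.018],[.5201,-.0946,.125]]))
```

```text
[ 0.41676327 -0.30947777  0.27418603] [-1.56970579e+00  9.93271164e-05 -2.40226225e+00] 0.04252827590503571 (array([-162.6,  126.2,  -23.4]), np.float64(-0.1))
[[129.13523158 228.41348934]
 [179.5367088  195.4807434 ]
 [ 70.96631209 300.67779451]]
```

View pics/w1.png

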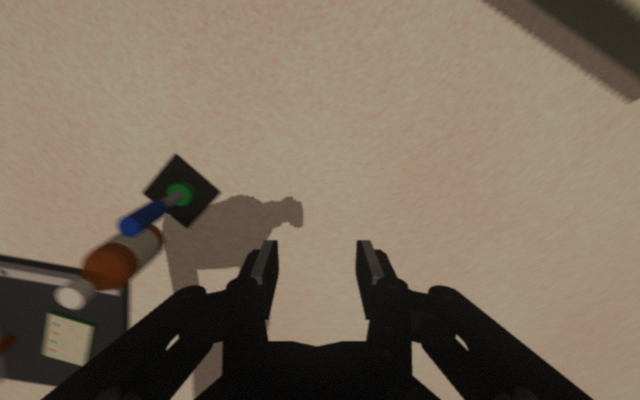

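The wrist view agrees with the predictions: pusher top at about (129,226) and foot at about (179,195). Continuing to above the pusher.

Emit:
arm_command --commands '[{"dx": -40,"dy": 0,"dz": -6,"spin": 0,"claw": 0},{"dx": -80,"dy": 0,"dz": -12,"spin": 0,"claw": 0},{"dx": -110,"dy": 0,"dz": -16,"spin": 0,"claw": 0},{"dx": -122,"dy": 0,"dz": -18,"spin": 0,"claw": 0},{"dx": -122,"dy": 0,"dz": -18,"spin": 0,"claw": 0},{"dx": -122,"dy": 0,"dz": -18,"spin": 0,"claw": 0}]'

```text
time_s: 1.83
tcp_pos: [0.4933, -0.2154, 0.2739]
eef_rot: [-1.571, -0.001, -2.396]
contact_force: [0.4, 0.7, -0.4]
opening: 0.0426
```

Run:
```python
from plant import env
from go import *
o=env.get_obs(); print(o["tcp_pos"],o["eef_rot"],o["opening"],rel(o,[.5212,-.1827],.148,-2.4))
d=env.get_image("wrist"); cv2.imwrite("pics/w2.png",d["image"])
print(proj(d,[[.5212,-.1827,.114],[.5212,-.1827,.018],[.5201,-.0946,.125]]))
```

```text
[ 0.49334769 -0.21535097  0.27394318] [-1.57074723e+00 -7.73317890e-04 -2.39552692e+00] 0.042608772859521284 (array([-42.7, 125.9,  -5.1]), np.float64(0.3))
[[266.21108094 208.5620767 ]
 [279.91783356 180.40762492]
 [201.00753431 282.84204267]]
```

View pics/w2.png

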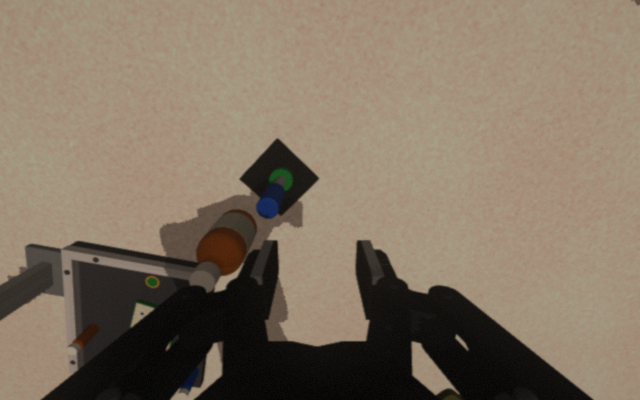

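Emit:
arm_command --commands '[{"dx": -30,"dy": 0,"dz": -4,"spin": 0.3,"claw": 0},{"dx": -43,"dy": 0,"dz": -5,"spin": 0.3,"claw": 0},{"dx": -43,"dy": 20,"dz": -5,"spin": 0.3,"claw": 0},{"dx": -43,"dy": 40,"dz": -5,"spin": 0.3,"claw": 0},{"dx": -43,"dy": 60,"dz": -5,"spin": 0.3,"claw": 0},{"dx": -43,"dy": 60,"dz": -5,"spin": 0.3,"claw": 0}]'

```text
time_s: 2.38
tcp_pos: [0.519, -0.1825, 0.2093]
eef_rot: [-1.578, -0.004, -2.403]
contact_force: [-1.1, 0.1, -1.7]
opening: 0.0427
```

Run:
```python
from plant import env
from go import *
d=env.get_image("wrist"); cv2.imwrite("pics/w3.png",d["image"])
o=env.get_obs(); print(o["tcp_pos"],o["eef_rot"],o["opening"],rel(o,[.5212,-.1827],.148,-2.4))
print(proj(d,[[.5212,-.1827,.114],[.5212,-.1827,.018],[.5201,-.0946,.125]]))
```

```text
[ 0.51985641 -0.18285537  0.21143694] [-1.57574071 -0.00250915 -2.40312648] 0.042276226198945395 (array([-1.3, 63.4,  1.1]), np.float64(-0.2))
[[313.71222735 232.82812046]
 [314.29872185 189.08410276]
 [225.07685094 331.33794755]]
```

View pics/w3.png

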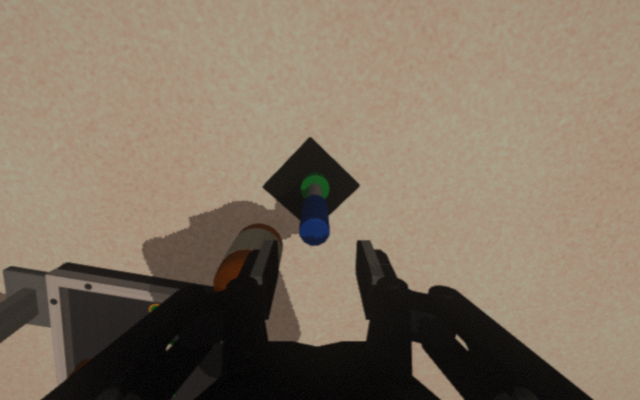

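Pusher is centred between the fingers (315 against a mid of about 317). Descending.

Emit:
arm_command --commands '[{"dx": -1,"dy": 20,"dz": 1,"spin": 0,"claw": 0},{"dx": -1,"dy": 40,"dz": 1,"spin": 0,"claw": 0},{"dx": -1,"dy": 55,"dz": 1,"spin": 0,"claw": 0},{"dx": -1,"dy": 63,"dz": 1,"spin": 0,"claw": 0},{"dx": -1,"dy": 63,"dz": 1,"spin": 0,"claw": 0},{"dx": -1,"dy": 63,"dz": 1,"spin": 0,"claw": 0}]'

```text
time_s: 2.93
tcp_pos: [0.5234, -0.1832, 0.152]
eef_rot: [-1.57, 0.0, -2.403]
contact_force: [-0.3, -0.0, 0.3]
opening: 0.0425
```

Run:
```python
from plant import env
from go import *
d=env.get_image("wrist"); cv2.imwrite("pics/w4.png",d["image"])
o=env.get_obs(); print(o["tcp_pos"],o["eef_rot"],o["opening"],rel(o,[.5212,-.1827],.148,-2.4))
```

```text
[ 0.52377586 -0.18325611  0.15264738] [-1.56854193e+00  8.66553110e-04 -2.40247380e+00] 0.042576128564466735 (array([ 1.5,  4.6, -2.2]), np.float64(-0.1))
```

View pics/w4.png

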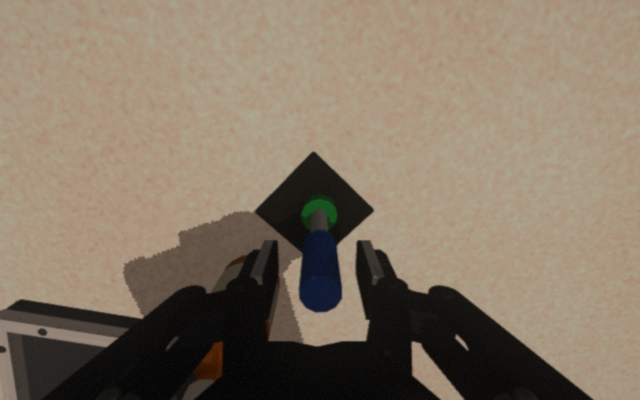

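Emit:
arm_command --commands '[{"dx": 1,"dy": 4,"dz": -2,"spin": 0,"claw": 0},{"dx": 1,"dy": 4,"dz": -2,"spin": 0,"claw": -0.3},{"dx": 1,"dy": 4,"dz": -2,"spin": 0,"claw": -0.6},{"dx": 1,"dy": 4,"dz": -2,"spin": 0,"claw": -1},{"dx": 1,"dy": 4,"dz": -2,"spin": 0,"claw": -1},{"dx": 1,"dy": 4,"dz": -2,"spin": 0,"claw": -1},{"dx": 1,"dy": 4,"dz": -2,"spin": 0,"claw": -1}]'

```text
time_s: 3.57
tcp_pos: [0.5212, -0.182, 0.1476]
eef_rot: [-1.57, 0.0, -2.402]
contact_force: [-1.6, -0.6, 3.8]
opening: 0.019
```

Run:
```python
from plant import env
from go import *
d=env.get_image("wrist"); cv2.imwrite("pics/w5.png",d["image"])
d=env.get_image("side"); crop(d,(370,210),120,90,6,"pics/s5.png")
o=env.get_obs(); print(o["tcp_pos"],o["eef_rot"],o["opening"],o["contact_force"])
```

```text
[ 0.52122287 -0.18202634  0.14764056] [-1.56994877e+00  4.57952455e-05 -2.40208397e+00] 0.018543765085820518 [-0.94847132 -0.88781313  5.20457827]
```

View pics/w5.png

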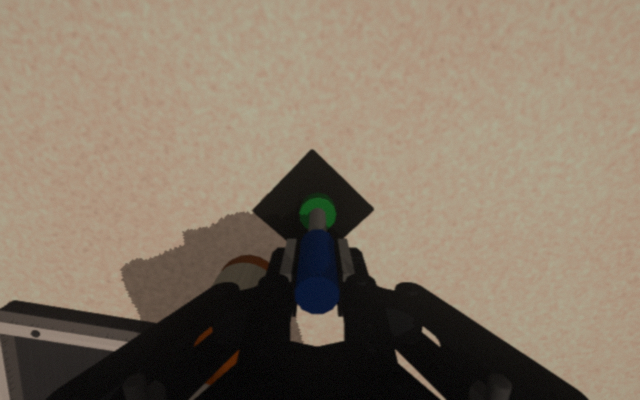

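View pics/s5.png

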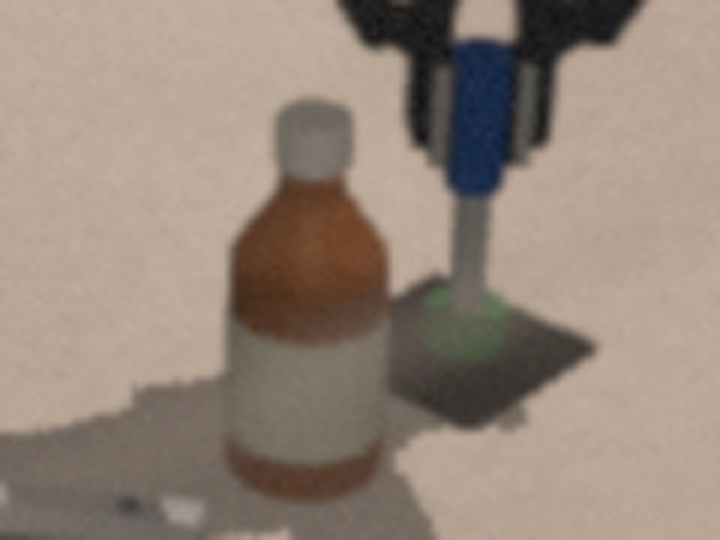

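Grasped: opening is 19 mm and the foot is still flat on the mat, so TCP z minus foot underside is 143.6 mm. Lifting high to clear the bottle.

Emit:
arm_command --commands '[{"dx": 0,"dy": -5,"dz": 0,"spin": 0,"claw": -1},{"dx": 0,"dy": -20,"dz": 0,"spin": 0,"claw": -1},{"dx": 0,"dy": -45,"dz": 0,"spin": 0,"claw": -1},{"dx": 0,"dy": -80,"dz": 0,"spin": 0,"claw": -1},{"dx": 0,"dy": -115,"dz": 0,"spin": 0,"claw": -1},{"dx": 0,"dy": -145,"dz": 0,"spin": 0,"claw": -1},{"dx": 0,"dy": -160,"dz": 0,"spin": 0,"claw": -1},{"dx": 0,"dy": -160,"dz": 0,"spin": 0,"claw": -1}]'

```text
time_s: 4.33
tcp_pos: [0.5224, -0.1822, 0.3119]
eef_rot: [-1.563, 0.004, -2.402]
contact_force: [0.8, -0.2, -0.5]
opening: 0.0187
```

Run:
```python
from plant import env
from go import *
o=env.get_obs(); print(o["tcp_pos"],o["eef_rot"],o["opening"],o["contact_force"])
print(w([160,91.5]),rel(o,w([160,91.5]),.305,-2.4),o["qpos"])
```

```text
[ 0.52243515 -0.18222521  0.31185114] [-1.56334134  0.00373762 -2.40199881] 0.018712942445568724 [ 0.8122855  -0.20545257 -0.46694148]
[0.48580659 0.15892543] (array([-202.8,    5.5, -276.8]), np.float64(-0.1)) [-4.32833721e-01 -9.90453227e-02  1.86188299e+00  5.64253683e-04
  1.37043392e+00  1.96906902e+00]
```

Emit:
arm_command --commands '[{"dx": -12,"dy": 0,"dz": -16,"spin": 0,"claw": -1},{"dx": -34,"dy": 0,"dz": -46,"spin": 0,"claw": -1},{"dx": -58,"dy": 0,"dz": -79,"spin": 0,"claw": -1},{"dx": -82,"dy": 0,"dz": -112,"spin": 0,"claw": -1},{"dx": -106,"dy": 0,"dz": -145,"spin": 0,"claw": -1},{"dx": -130,"dy": 0,"dz": -177,"spin": 0,"claw": -1},{"dx": -154,"dy": 0,"dz": -210,"spin": 0,"claw": -1},{"dx": -178,"dy": 0,"dz": -243,"spin": 0,"claw": -1},{"dx": -195,"dy": 0,"dz": -267,"spin": 0,"claw": -1},{"dx": -203,"dy": 0,"dz": -277,"spin": 0,"claw": -1}]'

```text
time_s: 5.17
tcp_pos: [0.4824, 0.163, 0.3042]
eef_rot: [-1.574, -0.003, -2.398]
contact_force: [-0.8, 0.5, -0.9]
opening: 0.0186
```

Emit:
arm_command --commands '[{"dx": 0,"dy": 0,"dz": 0,"spin": 0,"claw": -1},{"dx": 0,"dy": 0,"dz": 0,"spin": 0,"claw": -1}]'

```text
time_s: 5.33
tcp_pos: [0.4834, 0.1601, 0.3046]
eef_rot: [-1.572, -0.003, -2.4]
contact_force: [-0.3, -0.4, -0.8]
opening: 0.0182
```

Run:
```python
from plant import env
from go import *
o=env.get_obs(); print(o["tcp_pos"],st(o["tcp_pos"]),o["eef_rot"],o["opening"],o["contact_force"])
d=env.get_image("wrist"); cv2.imwrite("pics/w6.png",d["image"])
d=env.get_image("side"); cv2.imwrite("pics/s6.png",d["image"])
print(rel(o,w([160,91.5]),.18,-2.4),o["qpos"])
```

```text
[0.48336117 0.16010069 0.30464828] [162.26516173  92.99342906] [-1.57241713 -0.00327698 -2.400253  ] 0.01824589479253689 [-0.26268511 -0.37022361 -0.84959902]
(array([ -1.4, 124.6,   2.7]), np.float64(-0.0)) [ 2.14488096e-01 -1.92025787e-01  1.95671505e+00 -2.51224460e-04
  1.38055097e+00  2.61479171e+00]
```

View pics/w6.png

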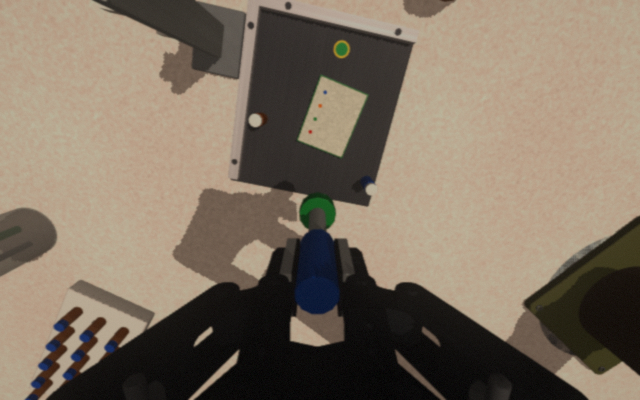

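View pics/s6.png

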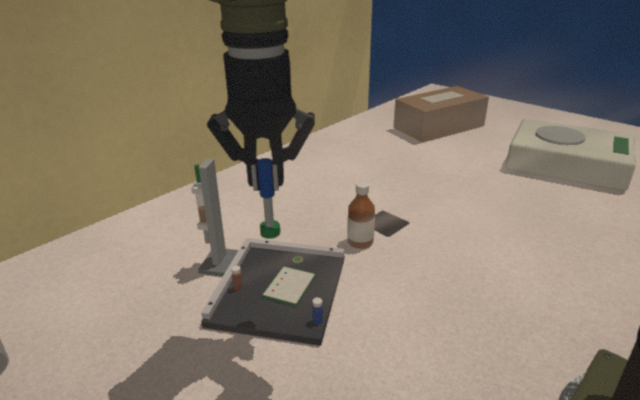

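The wrist camera sees the whole stage and the foot, and both vials are undisturbed. Descending next to the plate's +x edge.

Emit:
arm_command --commands '[{"dx": -1,"dy": 25,"dz": 2,"spin": 0,"claw": -1},{"dx": -1,"dy": 60,"dz": 2,"spin": 0,"claw": -1},{"dx": -1,"dy": 90,"dz": 2,"spin": 0,"claw": -1},{"dx": -1,"dy": 115,"dz": 2,"spin": 0,"claw": -1},{"dx": -1,"dy": 130,"dz": 2,"spin": 0,"claw": -1},{"dx": -1,"dy": 134,"dz": 2,"spin": 0,"claw": -1},{"dx": -1,"dy": 134,"dz": 2,"spin": 0,"claw": -1}]'

```text
time_s: 6.02
tcp_pos: [0.4856, 0.1576, 0.1712]
eef_rot: [-1.573, -0.003, -2.404]
contact_force: [-0.1, 0.1, -1.0]
opening: 0.0183
```

```bash
cat > look.py <<'E'
import sys
from plant import env
from go import *
o=env.get_obs(); print(o["time_s"],o["tcp_pos"],"st",st(o["tcp_pos"]),"rot",o["eef_rot"],o["opening"],"F",o["contact_force"].round(1))
n=sys.argv[1]
d=env.get_image("wrist"); cv2.imwrite(f"pics/{n}.png",d["image"])
# white plate: bright low-sat region inside the bed polygon
im=d["image"]; poly=[]
bed=np.array([(2,2),(196,2),(196,171),(2,171)])
B=np.array([np.r_[w(p),.015] for p in bed]); m=np.zeros(im.shape[:2],np.uint8); cv2.fillPoly(m,[proj(d,B).astype(np.int32)],255)
g=cv2.cvtColor(im,cv2.COLOR_BGR2GRAY); ok=((g>95)&(m>0)).astype(np.uint8)
# mask vials? caps small
k,lab,s_,_=cv2.connectedComponentsWithStats(ok)
i=1+np.argmax(s_[1:,4]); msk=(lab==i).astype(np.uint8)
msk=cv2.morphologyEx(msk,cv2.MORPH_CLOSE,np.ones((7,7)))
cn=max(cv2.findContours(msk,cv2.RETR_EXTERNAL,cv2.CHAIN_APPROX_NONE)[0],key=cv2.contourArea)[:,0].astype(float)
W=np.array([st(ray(d,p,.021)) for p in cn]).astype(np.float32)
r=cv2.minAreaRect(W); (cx,cy),(a,b),th=r
if a<b: a,b,th=b,a,th+90
th=(th+90)%180-90
print("plate rect: c",np.round((cx,cy),1),"size",np.round((a,b),1),"th rad",round(np.radians(th),3))
t=np.radians(th);R=np.array([[np.cos(t),-np.sin(t)],[np.sin(t),np.cos(t)]])
print("corners",[tuple(np.round(R@np.array(p)+(cx,cy),1)) for p in [(-a/2,-b/2),(a/2,-b/2),(a/2,b/2),(-a/2,b/2)]])
E
python3 look.py w7
```

```text
6.0167 [0.48559531 0.15762382 0.17120211] st [158.99213963  92.35031616] rot [-1.5725819  -0.00318376 -2.40400515] 0.018302960239963955 F [-0.1  0.1 -1. ]
plate rect: c [96.1 98. ] size [78.4 58.6] th rad -0.173
corners [(np.float64(52.4), np.float64(75.9)), (np.float64(129.6), np.float64(62.4)), (np.float64(139.7), np.float64(120.1)), (np.float64(62.5), np.float64(133.5))]
```

View pics/w7.png

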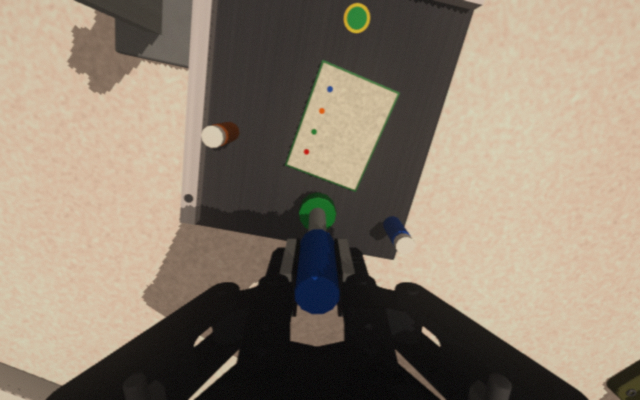

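```bash
cat > to.py <<'E'
import sys
from plant import env
from go import *
o=env.get_obs(); x,y,z=map(float,sys.argv[1:4]); yaw=float(sys.argv[4]) if len(sys.argv)>4 else None
print(rel(o,w([x,y]),z,yaw))
E
python3 to.py 159 92.35 .1605; python3 to.py 130 92.35 .1605
```

```text
(array([ 0.9, 12.4, -0.4]), np.int64(0))
(array([ 6.7, 12.4, 28.1]), np.int64(0))
```

Emit:
arm_command --commands '[{"dx": 1,"dy": 5,"dz": 0,"spin": 0,"claw": -1},{"dx": 1,"dy": 9,"dz": 0,"spin": 0,"claw": -1},{"dx": 1,"dy": 11,"dz": 0,"spin": 0,"claw": -1},{"dx": 1,"dy": 11,"dz": 0,"spin": 0,"claw": -1},{"dx": 1,"dy": 11,"dz": 0,"spin": 0,"claw": -1}]'

```text
time_s: 6.48
tcp_pos: [0.4857, 0.1583, 0.1623]
eef_rot: [-1.571, 0.0, -2.402]
contact_force: [0.2, -0.1, -0.6]
opening: 0.0185
```

```bash
python3 to.py 130 92.35 .1605;python3 look.py w8;python3 to.py 130 92.35 .1605 -2.4
```

```text
(array([ 6.3,  1.8, 28.8]), np.int64(0))
6.4833 [0.48572381 0.15827251 0.16227391] st [159.4825016   91.90663698] rot [-1.57058514e+00  4.51919605e-04 -2.40204995e+00] 0.018457693243493858 F [ 0.2 -0.1 -0.6]
plate rect: c [96.1 98.1] size [78.5 58.6] th rad -0.173
corners [(np.float64(52.4), np.float64(76.0)), (np.float64(129.7), np.float64(62.5)), (np.float64(139.8), np.float64(120.2)), (np.float64(62.5), np.float64(133.7))]
(array([ 6.3,  1.8, 28.8]), np.float64(-0.1))
```

View pics/w8.png

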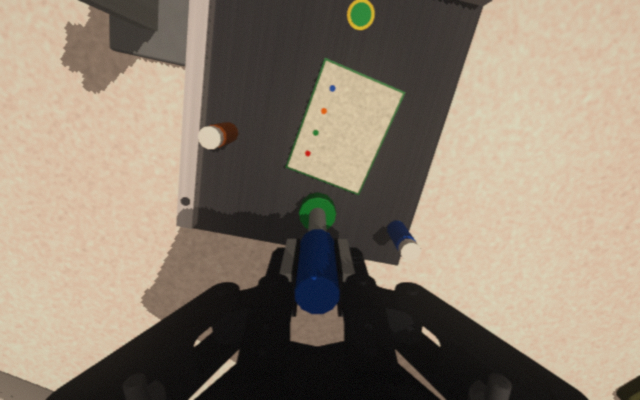

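Emit:
arm_command --commands '[{"dx": 0.5,"dy": 1,"dz": 2,"spin": 0,"claw": -1},{"dx": 1,"dy": 2,"dz": 4,"spin": 0,"claw": -1},{"dx": 1.5,"dy": 2,"dz": 7,"spin": 0,"claw": -1},{"dx": 2,"dy": 2,"dz": 10,"spin": 0,"claw": -1},{"dx": 2.7,"dy": 2,"dz": 13,"spin": 0,"claw": -1},{"dx": 3.4,"dy": 2,"dz": 16,"spin": 0,"claw": -1},{"dx": 4,"dy": 2,"dz": 19,"spin": 0,"claw": -1},{"dx": 4.5,"dy": 2,"dz": 21,"spin": 0,"claw": -1},{"dx": 4.5,"dy": 2,"dz": 21,"spin": 0,"claw": -1}]'

```text
time_s: 7.28
tcp_pos: [0.4967, 0.1392, 0.16]
eef_rot: [-1.571, 0.0, -2.403]
contact_force: [0.8, -0.3, -0.7]
opening: 0.0186
```

```bash
python3 look.py w9
```

```text
7.2833 [0.49671003 0.1392284  0.16003336] st [137.4997577   92.27281063] rot [-1.57054640e+00  4.86387788e-06 -2.40259003e+00] 0.018575953671873965 F [ 0.8 -0.3 -0.7]
plate rect: c [82.7 98.9] size [78.7 58.7] th rad -0.186
corners [(np.float64(38.6), np.float64(77.3)), (np.float64(115.9), np.float64(62.7)), (np.float64(126.8), np.float64(120.4)), (np.float64(49.4), np.float64(135.0))]
```

View pics/w9.png

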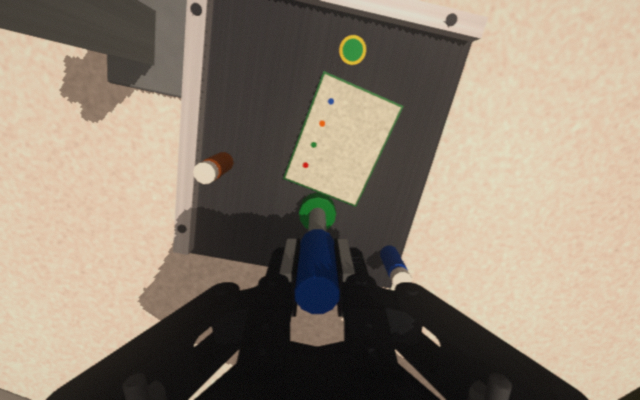

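Plate turned slightly the wrong way (-0.186). I'll shift the contact 8 mm toward +y and push again.

Emit:
arm_command --commands '[{"dx": -1,"dy": 0,"dz": -4,"spin": 0,"claw": -1},{"dx": 3,"dy": 0,"dz": -5,"spin": 0,"claw": -1},{"dx": 7,"dy": 0,"dz": -5.5,"spin": 0,"claw": -1},{"dx": 7.5,"dy": 0,"dz": -3,"spin": 0,"claw": -1},{"dx": 8.2,"dy": 0,"dz": 0,"spin": 0,"claw": -1},{"dx": 8.8,"dy": 0,"dz": 3,"spin": 0,"claw": -1},{"dx": 9.4,"dy": 0,"dz": 6,"spin": 0,"claw": -1},{"dx": 10,"dy": 0,"dz": 9,"spin": 0,"claw": -1},{"dx": 10.6,"dy": 0,"dz": 12,"spin": 0,"claw": -1},{"dx": 10.9,"dy": 0,"dz": 13.6,"spin": 0,"claw": -1}]'

```text
time_s: 8.17
tcp_pos: [0.4979, 0.1218, 0.16]
eef_rot: [-1.571, 0.0, -2.403]
contact_force: [-1.4, -0.4, -2.4]
opening: 0.0186
```

```bash
python3 look.py w10
```

```text
8.1667 [0.49787321 0.12184949 0.15999367] st [121.99492397 100.20876598] rot [-1.57075611e+00  4.24750594e-05 -2.40256575e+00] 0.018564261836782767 F [-1.4 -0.4 -2.4]
plate rect: c [59.8 98.3] size [91.3 58.9] th rad -0.166
corners [(np.float64(9.9), np.float64(76.9)), (np.float64(100.0), np.float64(61.8)), (np.float64(109.7), np.float64(119.8)), (np.float64(19.7), np.float64(134.9))]
```

View pics/w10.png

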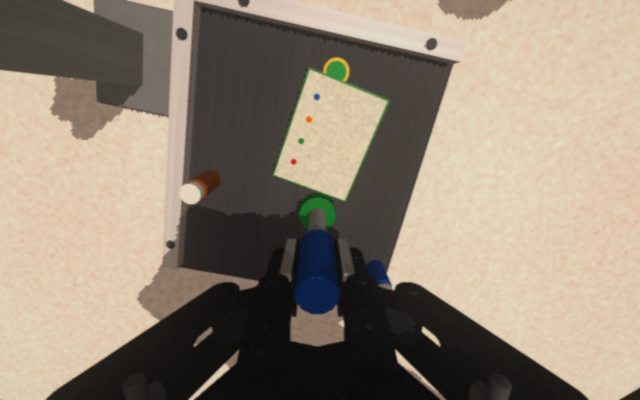

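```bash
sed -i 's/^g=.*$/hsv=cv2.cvtColor(im,cv2.COLOR_BGR2HSV); v=im.min(2); ok=((v>85)\&(hsv[...,1]<95)\&(m>0)).astype(np.uint8); ok=cv2.morphologyEx(ok,cv2.MORPH_OPEN,np.ones((5,5)))/' look.py; python3 look.py w10b
```

```text
8.2167 [0.49794465 0.12178052 0.1600315 ] st [121.89903315 100.18293936] rot [-1.57051748e+00  3.26905730e-05 -2.40261071e+00] 0.018481996921904553 F [ 0.3 -0.5 -1.2]
plate rect: c [65.9 97.3] size [77.8 57.9] th rad -0.163
corners [(np.float64(22.8), np.float64(75.1)), (np.float64(99.6), np.float64(62.5)), (np.float64(109.0), np.float64(119.6)), (np.float64(32.2), np.float64(132.2))]
```

Emit:
arm_command --commands '[{"dx": 0.5,"dy": 0,"dz": 2,"spin": 0,"claw": -1},{"dx": 1,"dy": 0,"dz": 5,"spin": 0,"claw": -1},{"dx": 1.6,"dy": 0,"dz": 8,"spin": 0,"claw": -1},{"dx": 2.2,"dy": 0,"dz": 11,"spin": 0,"claw": -1},{"dx": 2.8,"dy": 0,"dz": 14,"spin": 0,"claw": -1},{"dx": 3.4,"dy": 0,"dz": 16.5,"spin": 0,"claw": -1},{"dx": 3.7,"dy": 0,"dz": 18,"spin": 0,"claw": -1},{"dx": 3.7,"dy": 0,"dz": 18,"spin": 0,"claw": -1}]'

```text
time_s: 8.93
tcp_pos: [0.5071, 0.1061, 0.16]
eef_rot: [-1.571, -0.0, -2.402]
contact_force: [-0.8, -0.6, -2.3]
opening: 0.0185
```

```bash
python3 look.py w11
```

```text
8.9333 [0.50713102 0.10610526 0.15996739] st [103.73116886 100.36117375] rot [-1.57051498e+00 -9.76021483e-05 -2.40246128e+00] 0.0184862787130722 F [-0.8 -0.6 -2.3]
plate rect: c [47.9 95.7] size [77.8 58. ] th rad -0.121
corners [(np.float64(5.8), np.float64(71.6)), (np.float64(83.1), np.float64(62.2)), (np.float64(90.0), np.float64(119.8)), (np.float64(12.8), np.float64(129.1))]
```

View pics/w11.png

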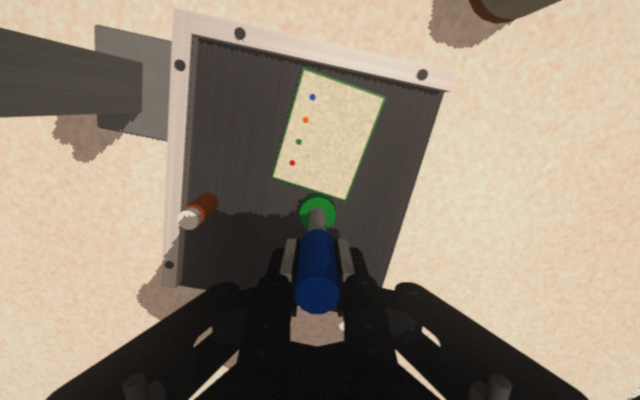

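Emit:
arm_command --commands '[{"dx": 0.4,"dy": 0,"dz": 2,"spin": 0,"claw": -1},{"dx": 0.8,"dy": 0,"dz": 4,"spin": 0,"claw": -1},{"dx": 1.2,"dy": 0,"dz": 6,"spin": 0,"claw": -1},{"dx": 1.6,"dy": 0,"dz": 8,"spin": 0,"claw": -1},{"dx": 1.6,"dy": 0,"dz": 8,"spin": 0,"claw": -1}]'

```text
time_s: 9.4
tcp_pos: [0.5108, 0.1, 0.16]
eef_rot: [-1.574, 0.0, -2.403]
contact_force: [-2.8, 4.6, 1.1]
opening: 0.0184
```

```bash
python3 look.py w12
```

```text
9.4 [0.51077533 0.09996833 0.1600448 ] st [ 96.59379377 100.38995135] rot [-1.57377479e+00  3.60699100e-05 -2.40305868e+00] 0.01844852825544056 F [-2.8  4.6  1.1]
plate rect: c [42.6 95.2] size [77.8 57.9] th rad -0.105
corners [(np.float64(0.9), np.float64(70.5)), (np.float64(78.3), np.float64(62.4)), (np.float64(84.3), np.float64(120.0)), (np.float64(7.0), np.float64(128.1))]
```

View pics/w12.png

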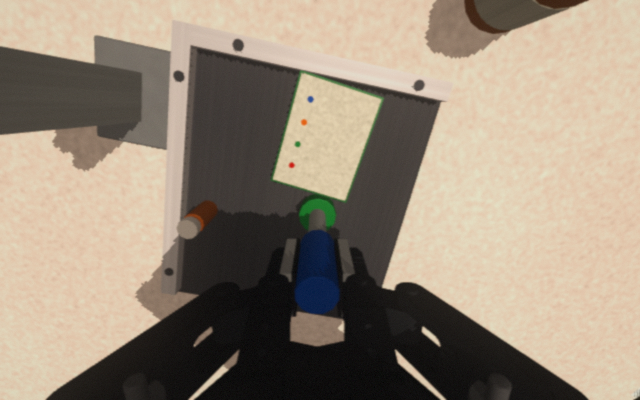

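The corner touches the short fence. I'll back off and press nearer the +y end of the edge to turn the plate flush.

Emit:
arm_command --commands '[{"dx": -1,"dy": 0,"dz": -5.4,"spin": 0,"claw": -1},{"dx": 4,"dy": 0,"dz": -6.4,"spin": 0,"claw": -1},{"dx": 8.7,"dy": 0,"dz": -7.4,"spin": 0,"claw": -1},{"dx": 9.2,"dy": 0,"dz": -5,"spin": 0,"claw": -1},{"dx": 9.6,"dy": 0,"dz": -3,"spin": 0,"claw": -1},{"dx": 10,"dy": 0,"dz": -1,"spin": 0,"claw": -1},{"dx": 10.2,"dy": 0,"dz": 0,"spin": 0,"claw": -1},{"dx": 10.2,"dy": 0,"dz": 0,"spin": 0,"claw": -1}]'

```text
time_s: 10.12
tcp_pos: [0.5026, 0.0931, 0.1596]
eef_rot: [-1.575, -0.001, -2.403]
contact_force: [-4.5, 3.0, 0.5]
opening: 0.0186
```

```bash
python3 look.py w13
```

```text
10.1167 [0.50264965 0.0930856  0.15962705] st [ 94.8671153  110.89790876] rot [-1.57506935e+00 -1.18958609e-03 -2.40323729e+00] 0.018631276213193017 F [-4.5  3.   0.5]
plate rect: c [42.4 95.7] size [77.6 57.8] th rad -0.095
corners [(np.float64(1.0), np.float64(70.6)), (np.float64(78.2), np.float64(63.2)), (np.float64(83.7), np.float64(120.7)), (np.float64(6.5), np.float64(128.1))]
```

View pics/w13.png

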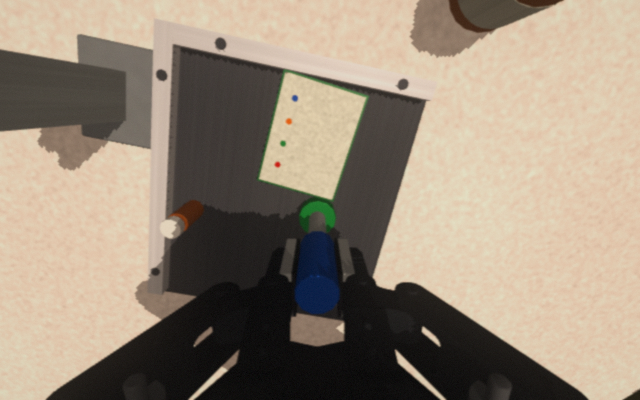

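```bash
python3 look.py w14
python3 - <<'E'
from plant import env
from go import *
d=env.get_image("wrist"); crop(d,(310,160),180,160,4,"pics/w14z.png")
d=env.get_image("side"); crop(d,(285,260),180,140,4.4,"pics/s14z.png")
E
```

```text
10.1667 [0.50261435 0.09309907 0.15956882] st [ 94.89681244 110.92126103] rot [-1.57508855e+00 -1.27750392e-03 -2.40315880e+00] 0.018492741464835837 F [-4.6  4.1  0.4]
plate rect: c [42.4 95.7] size [77.7 57.8] th rad -0.093
corners [(np.float64(1.0), np.float64(70.5)), (np.float64(78.4), np.float64(63.3)), (np.float64(83.8), np.float64(120.9)), (np.float64(6.4), np.float64(128.1))]
```

View pics/w14z.png

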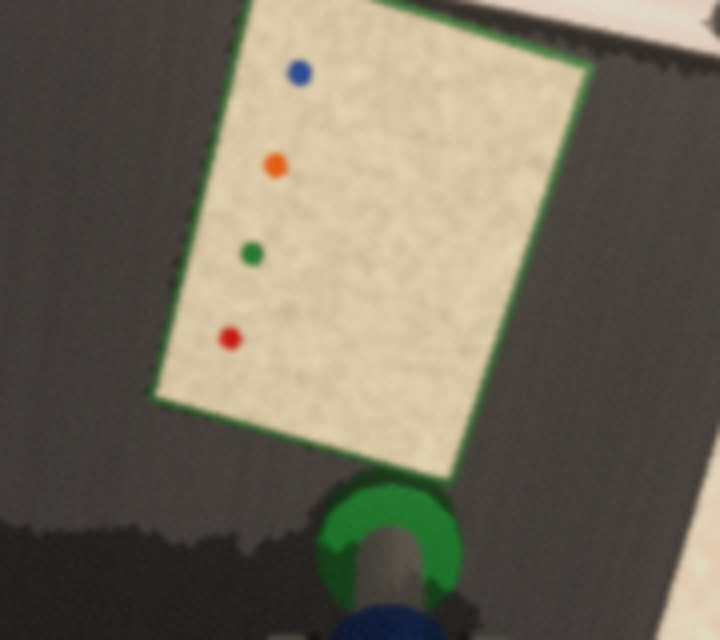

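View pics/s14z.png

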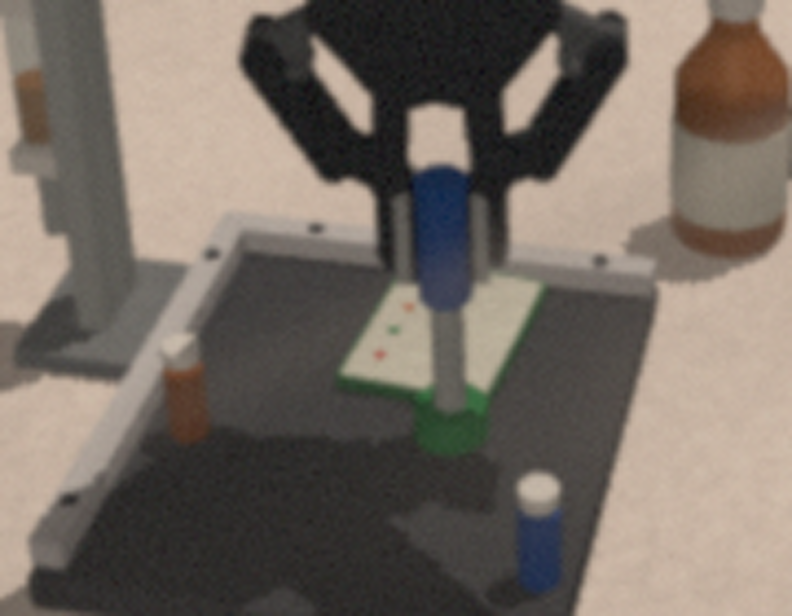

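The plate is jammed by friction: turning flush needs the contact to move +y as well. I'll move the foot along the arc about the fence corner.

Emit:
arm_command --commands '[{"dx": 1.5,"dy": 0,"dz": -0.3,"spin": 0,"claw": -1},{"dx": 3,"dy": 0,"dz": 0,"spin": 0,"claw": -1},{"dx": 4.5,"dy": 0,"dz": 0.5,"spin": 0,"claw": -1},{"dx": 6,"dy": 0,"dz": 1,"spin": 0,"claw": -1},{"dx": 7.5,"dy": 0,"dz": 1.5,"spin": 0,"claw": -1},{"dx": 8.6,"dy": 0,"dz": 2,"spin": 0,"claw": -1},{"dx": 8.6,"dy": 0,"dz": 2,"spin": 0,"claw": -1}]'

```text
time_s: 10.9
tcp_pos: [0.4981, 0.0857, 0.1597]
eef_rot: [-1.573, 0.0, -2.403]
contact_force: [-3.8, 5.2, -0.8]
opening: 0.0185
```

```bash
python3 look.py w15
```

```text
10.9 [0.4980734  0.08571003 0.15967418] st [ 90.89309248 118.61466686] rot [-1.57345617e+00  4.38787700e-04 -2.40312860e+00] 0.018458649146190137 F [-3.8  5.2 -0.8]
plate rect: c [40.3 99. ] size [77.3 57.8] th rad -0.001
corners [(np.float64(1.6), np.float64(70.1)), (np.float64(78.9), np.float64(70.0)), (np.float64(79.0), np.float64(127.8)), (np.float64(1.7), np.float64(127.9))]
```

View pics/w15.png

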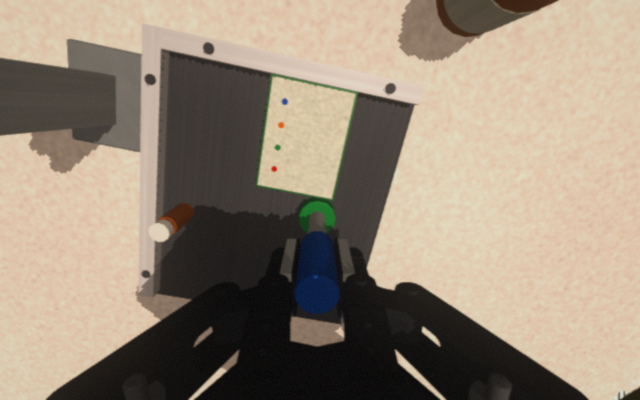

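Plate is flush on the short fence (angle -0.001, centre (40.3, 99)). Next I'll go round to the +y edge, turning the tool so the wrist camera looks along -y.

Emit:
arm_command --commands '[{"dx": -1.2,"dy": 0,"dz": -6,"spin": 0,"claw": -1},{"dx": -2.4,"dy": 0,"dz": -11.8,"spin": 0,"claw": -1},{"dx": 6,"dy": -8,"dz": -14,"spin": -6,"claw": -1},{"dx": 20,"dy": -15,"dz": -17,"spin": -13,"claw": -1},{"dx": 35,"dy": -15,"dz": -19,"spin": -20,"claw": -1},{"dx": 39,"dy": -15,"dz": 0,"spin": -27,"claw": -1},{"dx": 43,"dy": -15,"dz": 20,"spin": -34,"claw": -1},{"dx": 47,"dy": -15,"dz": 42,"spin": -41,"claw": -1},{"dx": 47,"dy": -15,"dz": 42,"spin": -48,"claw": -1},{"dx": 47,"dy": -15,"dz": 42,"spin": -55,"claw": -1}]'

```text
time_s: 11.78
tcp_pos: [0.4932, 0.0214, 0.1756]
eef_rot: [-1.569, -0.002, -1.438]
contact_force: [-0.9, -0.5, -1.1]
opening: 0.0187
```

Emit:
arm_command --commands '[{"dx": 0,"dy": 0,"dz": 0,"spin": -2,"claw": -1},{"dx": 0,"dy": 0,"dz": 0,"spin": -2,"claw": -1}]'

```text
time_s: 11.95
tcp_pos: [0.4926, 0.0223, 0.1753]
eef_rot: [-1.569, -0.001, -1.407]
contact_force: [0.1, 0.3, -1.6]
opening: 0.0185
```

```bash
python3 look.py w16; python3 to.py 40 152 .160 -1.4;  python3 - <<'E'
from plant import env
from go import *
d=env.get_image("side"); crop(d,(285,260),180,140,4.4,"pics/s16z.png")
E
```

```text
11.95 [0.49261857 0.02227784 0.17531941] st [ 39.28768656 155.90111257] rot [-1.56934238e+00 -1.45690040e-03 -1.40690889e+00] 0.018464971452587114 F [ 0.1  0.3 -1.6]
plate rect: c [40.3 99. ] size [76.3 58.4] th rad -0.0
corners [(np.float64(2.2), np.float64(69.8)), (np.float64(78.5), np.float64(69.8)), (np.float64(78.5), np.float64(128.2)), (np.float64(2.2), np.float64(128.2))]
(array([-2. , 15.3,  3.4]), np.float64(-0.5))
```

View pics/w16.png

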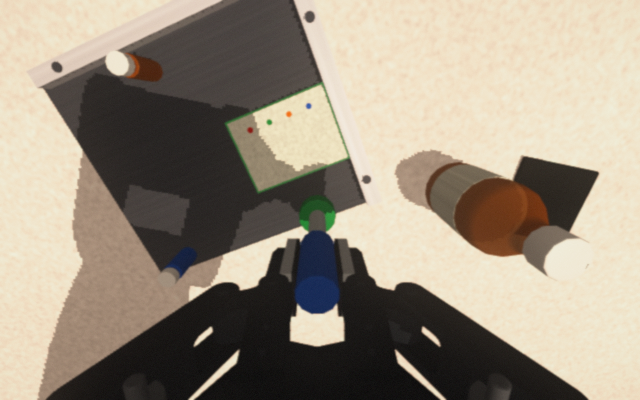

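View pics/s16z.png

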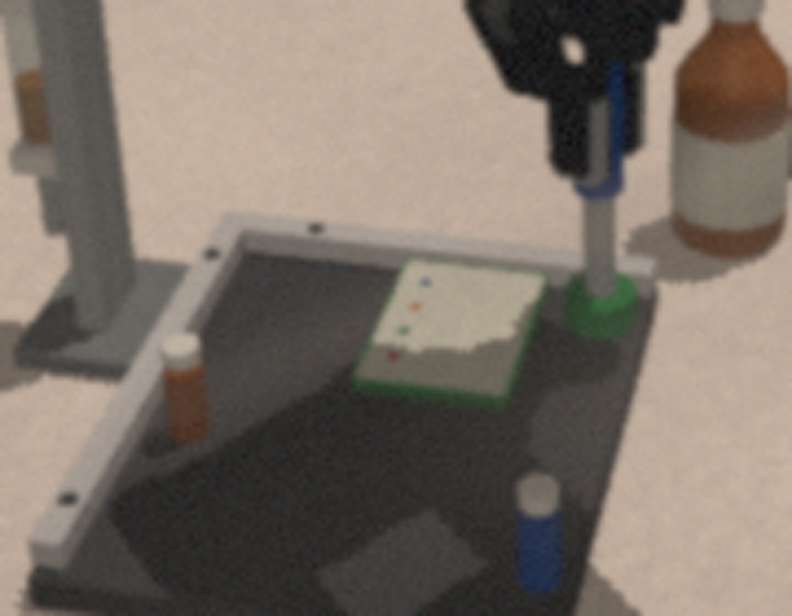

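Emit:
arm_command --commands '[{"dx": -1,"dy": 6,"dz": 1,"spin": 0,"claw": -1},{"dx": -2,"dy": 12,"dz": 2,"spin": 0,"claw": -1},{"dx": -2,"dy": 15,"dz": 3,"spin": 0,"claw": -1},{"dx": -2,"dy": 15,"dz": 3,"spin": 0,"claw": -1},{"dx": -4,"dy": 15,"dz": 7,"spin": 0,"claw": -1},{"dx": -5.5,"dy": 15,"dz": 11,"spin": 0,"claw": -1},{"dx": -6.6,"dy": 15,"dz": 14,"spin": 0,"claw": -1},{"dx": -7.8,"dy": 15,"dz": 17,"spin": 0,"claw": -1},{"dx": -9,"dy": 15,"dz": 20,"spin": 0,"claw": -1},{"dx": -9,"dy": 15,"dz": 20,"spin": 0,"claw": -1}]'

```text
time_s: 12.88
tcp_pos: [0.511, 0.0351, 0.1601]
eef_rot: [-1.57, 0.0, -1.407]
contact_force: [-0.2, 0.1, -0.2]
opening: 0.0184
```

```bash
sed -i 's/(v>85)/(v>70)/' look.py; python3 look.py w17
```

```text
12.8833 [0.511021   0.03509063 0.16006149] st [ 40.81812796 133.52982214] rot [-1.57037673e+00  8.29517563e-05 -1.40698539e+00] 0.018410484225546076 F [-0.2  0.1 -0.2]
plate rect: c [ 40.4 114.5] size [105.7  77.1] th rad 1.568
corners [(np.float64(78.8), np.float64(61.5)), (np.float64(79.1), np.float64(167.2)), (np.float64(2.0), np.float64(167.5)), (np.float64(1.7), np.float64(61.8))]
```

View pics/w17.png

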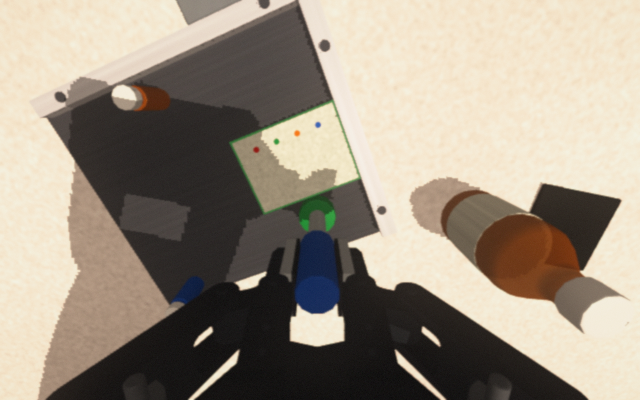

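```bash
sed -i 's/(v>70)/(v>85)/' look.py; python3 look.py w17b
```

```text
12.9333 [0.51081534 0.03495978 0.16002819] st [ 40.8116113  133.77349052] rot [-1.57050915e+00  2.16790966e-05 -1.40698990e+00] 0.01859960046361195 F [ 0.4  0.  -0.9]
plate rect: c [40.3 90.9] size [76.5 58.5] th rad -0.002
corners [(np.float64(2.0), np.float64(61.8)), (np.float64(78.5), np.float64(61.6)), (np.float64(78.6), np.float64(120.1)), (np.float64(2.1), np.float64(120.2))]
```

Emit:
arm_command --commands '[{"dx": -0.7,"dy": 0,"dz": 2,"spin": 0,"claw": -1},{"dx": -1.8,"dy": 0,"dz": 5,"spin": 0,"claw": -1},{"dx": -3,"dy": 0,"dz": 8,"spin": 0,"claw": -1},{"dx": -4.2,"dy": 0,"dz": 11,"spin": 0,"claw": -1},{"dx": -5.4,"dy": 0,"dz": 14,"spin": 0,"claw": -1},{"dx": -6.6,"dy": 0,"dz": 17,"spin": 0,"claw": -1},{"dx": -7.8,"dy": 0,"dz": 20,"spin": 0,"claw": -1},{"dx": -9,"dy": 0,"dz": 23,"spin": 0,"claw": -1},{"dx": -9,"dy": 0,"dz": 23,"spin": 0,"claw": -1}]'

```text
time_s: 13.73
tcp_pos: [0.5323, 0.0477, 0.1601]
eef_rot: [-1.57, 0.0, -1.407]
contact_force: [-0.3, -0.0, -0.6]
opening: 0.0184
```

```bash
python3 look.py w18
```

```text
13.7333 [0.53232529 0.04767787 0.16013344] st [ 40.66339293 108.78538144] rot [-1.57009642e+00  1.34050225e-05 -1.40700292e+00] 0.018437353274297567 F [-0.3 -0.  -0.6]
plate rect: c [40.3 66. ] size [76.2 58.3] th rad -0.003
corners [(np.float64(2.2), np.float64(36.9)), (np.float64(78.3), np.float64(36.7)), (np.float64(78.5), np.float64(95.0)), (np.float64(2.3), np.float64(95.2))]
```

View pics/w18.png

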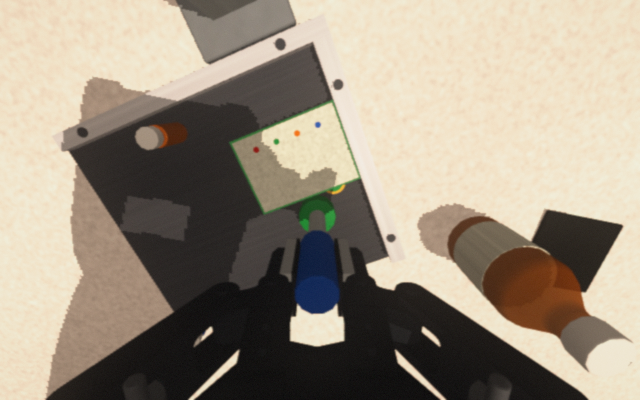

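Sliding straight along the short fence at angle -0.003, with 36 mm left. Vial_a is well clear.

Emit:
arm_command --commands '[{"dx": -0.7,"dy": 0,"dz": 2,"spin": 0,"claw": -1},{"dx": -1.9,"dy": 0,"dz": 5,"spin": 0,"claw": -1},{"dx": -3.1,"dy": 0,"dz": 8,"spin": 0,"claw": -1},{"dx": -4.3,"dy": 0,"dz": 11,"spin": 0,"claw": -1},{"dx": -5.5,"dy": 0,"dz": 14,"spin": 0,"claw": -1},{"dx": -6.7,"dy": 0,"dz": 17,"spin": 0,"claw": -1},{"dx": -7.9,"dy": 0,"dz": 20,"spin": 0,"claw": -1},{"dx": -9.1,"dy": 0,"dz": 23,"spin": 0,"claw": -1},{"dx": -10.2,"dy": 0,"dz": 26,"spin": 0,"claw": -1},{"dx": -10.2,"dy": 0,"dz": 26,"spin": 0,"claw": -1}]'

```text
time_s: 14.62
tcp_pos: [0.5563, 0.062, 0.1601]
eef_rot: [-1.57, 0.0, -1.407]
contact_force: [0.3, -0.2, -1.5]
opening: 0.0184
```

```bash
python3 look.py w19
```

```text
14.6167 [0.55628419 0.06199313 0.1601003 ] st [40.62627511 80.8756284 ] rot [-1.57006858e+00  1.06940129e-04 -1.40709594e+00] 0.018425931688547736 F [ 0.3 -0.2 -1.5]
plate rect: c [40.3 38.1] size [75.9 58.1] th rad 0.0
corners [(np.float64(2.4), np.float64(9.0)), (np.float64(78.2), np.float64(9.1)), (np.float64(78.2), np.float64(67.1)), (np.float64(2.4), np.float64(67.1))]
```

View pics/w19.png

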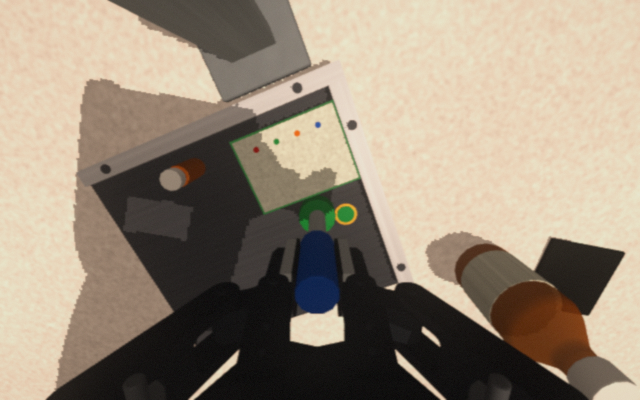

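Emit:
arm_command --commands '[{"dx": -0.7,"dy": 0,"dz": 2,"spin": 0,"claw": -1},{"dx": -1.5,"dy": 0,"dz": 4,"spin": 0,"claw": -1},{"dx": -2.3,"dy": 0,"dz": 6,"spin": 0,"claw": -1},{"dx": -3,"dy": 0,"dz": 7.5,"spin": 0,"claw": -1},{"dx": -3.3,"dy": 0,"dz": 8.3,"spin": 0,"claw": -1},{"dx": -3.3,"dy": 0,"dz": 8.3,"spin": 0,"claw": -1}]'

```text
time_s: 15.17
tcp_pos: [0.5635, 0.0664, 0.16]
eef_rot: [-1.571, 0.0, -1.407]
contact_force: [0.0, 0.1, -2.0]
opening: 0.0182
```

```bash
python3 look.py w20;  python3 - <<'E'
from plant import env
from go import *
d=env.get_image("wrist"); crop(d,(290,150),160,130,5,"pics/w20z.png")
E
```

```text
15.1667 [0.56349298 0.06641202 0.159966  ] st [40.7109149  72.42068461] rot [-1.57059727e+00  8.91413583e-05 -1.40721303e+00] 0.018209598184045644 F [ 0.   0.1 -2. ]
plate rect: c [40.1 30. ] size [76.  57.4] th rad -0.004
corners [(np.float64(2.0), np.float64(1.5)), (np.float64(78.0), np.float64(1.2)), (np.float64(78.2), np.float64(58.6)), (np.float64(2.2), np.float64(58.9))]
```

View pics/w20z.png

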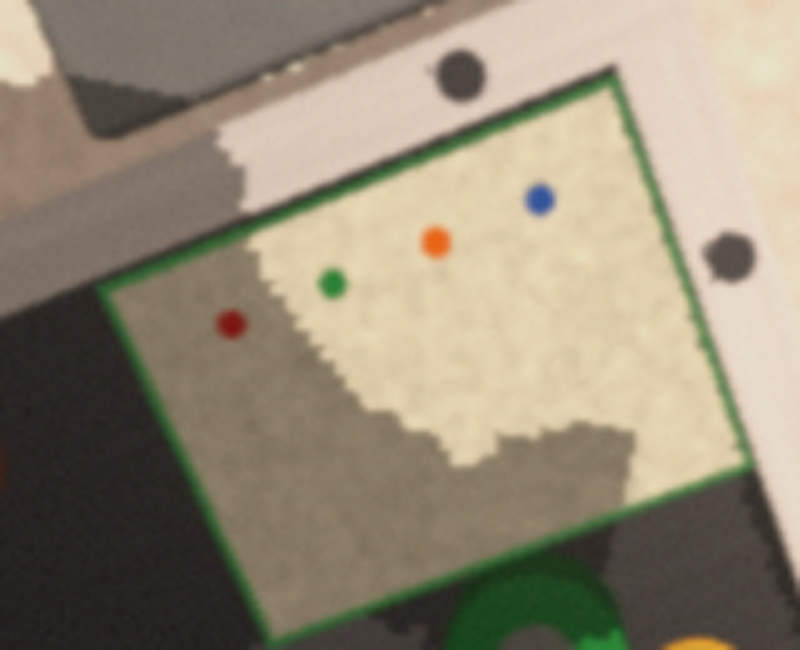

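A thin dark line remains at the long fence. I'll press gently in small steps until the force rises.

Emit:
arm_command --commands '[{"dx": -0.3,"dy": 0,"dz": 0.8,"spin": 0,"claw": -1},{"dx": -0.6,"dy": 0,"dz": 1.6,"spin": 0,"claw": -1},{"dx": -0.6,"dy": 0,"dz": 1.6,"spin": 0,"claw": -1}]'

```text
time_s: 15.52
tcp_pos: [0.5648, 0.0671, 0.16]
eef_rot: [-1.571, -0.0, -1.407]
contact_force: [-1.4, -0.1, -1.3]
opening: 0.0191
```

```bash
python3 look.py w21;  python3 - <<'E'
from plant import env
from go import *
d=env.get_image("wrist"); crop(d,(290,150),160,130,5,"pics/w21z.png")
E
```

```text
15.5167 [0.56479267 0.06711965 0.15998014] st [40.64977491 70.94210859] rot [-1.57114017e+00 -6.97596291e-05 -1.40725212e+00] 0.01914702332997472 F [-1.4 -0.1 -1.3]
plate rect: c [40.3 29.4] size [75.7 56.3] th rad -0.002
corners [(np.float64(2.4), np.float64(1.3)), (np.float64(78.1), np.float64(1.2)), (np.float64(78.1), np.float64(57.4)), (np.float64(2.5), np.float64(57.6))]
```

View pics/w21z.png

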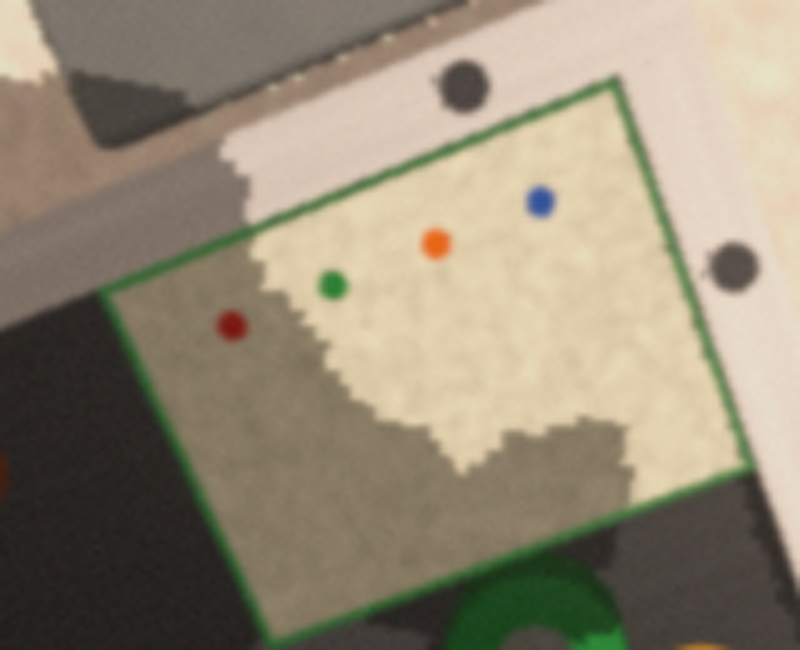

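Emit:
arm_command --commands '[{"dx": -0.3,"dy": 0,"dz": 0.8,"spin": 0,"claw": -1},{"dx": -0.5,"dy": 0,"dz": 1.3,"spin": 0,"claw": -1},{"dx": -0.5,"dy": 0,"dz": 1.3,"spin": 0,"claw": -1},{"dx": -0.5,"dy": 0,"dz": 1.3,"spin": 0,"claw": -1}]'

```text
time_s: 15.95
tcp_pos: [0.5657, 0.0675, 0.16]
eef_rot: [-1.572, -0.001, -1.407]
contact_force: [-2.9, -3.0, 1.2]
opening: 0.0188
```

```bash
python3 look.py w22
```

```text
15.95 [0.56566858 0.0675151  0.1599781 ] st [40.53871518 69.98750322] rot [-1.57228204e+00 -5.73134101e-04 -1.40720540e+00] 0.01876896621829231 F [-2.9 -3.   1.2]
plate rect: c [40.2 29.4] size [76.1 56.2] th rad -0.003
corners [(np.float64(2.1), np.float64(1.4)), (np.float64(78.2), np.float64(1.2)), (np.float64(78.3), np.float64(57.4)), (np.float64(2.2), np.float64(57.6))]
```

Firm at 4 N on the long fence. Now round to the +x edge to confirm contact with the short fence.

Emit:
arm_command --commands '[{"dx": 3,"dy": 0,"dz": -7,"spin": 0,"claw": -1},{"dx": 6,"dy": 0,"dz": -15,"spin": 0,"claw": -1},{"dx": -10,"dy": 0,"dz": -24,"spin": 7,"claw": -1},{"dx": -27,"dy": 0,"dz": -33,"spin": 14,"claw": -1},{"dx": -44,"dy": 0,"dz": -43,"spin": 21,"claw": -1},{"dx": -52,"dy": 0,"dz": -47,"spin": 28,"claw": -1},{"dx": -54,"dy": 0,"dz": -42,"spin": 35,"claw": -1},{"dx": -62,"dy": 0,"dz": -22,"spin": 42,"claw": -1},{"dx": -67,"dy": 0,"dz": -10,"spin": 45,"claw": -1},{"dx": -67,"dy": 0,"dz": -10,"spin": 45,"claw": -1}]'

```text
time_s: 16.83
tcp_pos: [0.5467, 0.1332, 0.1607]
eef_rot: [-1.569, 0.003, -2.193]
contact_force: [-1.2, -0.9, -1.0]
opening: 0.0186
```

```bash
python3 look.py w23; python3 to.py 98 45 .160; python3 to.py 93 45 .160
```

```text
16.8333 [0.54667907 0.1332403  0.16067109] st [106.67666631  52.4896561 ] rot [-1.56894221  0.00319167 -2.19313652] 0.018586791607258155 F [-1.2 -0.9 -1. ]
plate rect: c [40.8 30. ] size [76.4 56.2] th rad -0.0
corners [(np.float64(2.6), np.float64(1.9)), (np.float64(79.0), np.float64(1.9)), (np.float64(79.0), np.float64(58.1)), (np.float64(2.6), np.float64(58.1))]
(array([-4.5,  0.2, 11.5]), np.int64(0))
(array([-2.5,  0.2, 16.1]), np.int64(0))
```

View pics/w23.png

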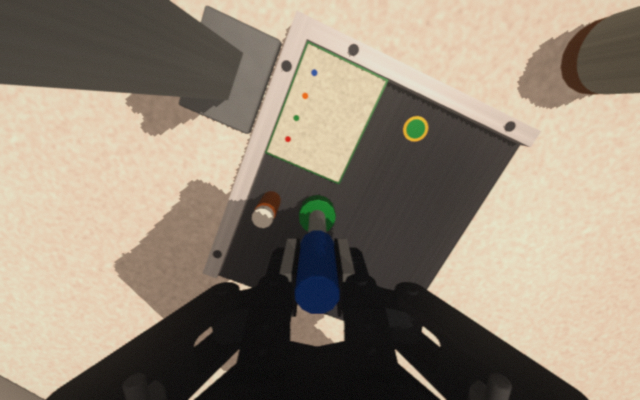

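Emit:
arm_command --commands '[{"dx": -2.5,"dy": 0,"dz": 5,"spin": 0,"claw": -1},{"dx": -5,"dy": 0,"dz": 10,"spin": 0,"claw": -1},{"dx": -7,"dy": 0,"dz": 14,"spin": 0,"claw": -1},{"dx": -7.8,"dy": 0,"dz": 16,"spin": 0,"claw": -1},{"dx": -8.3,"dy": 0,"dz": 17.3,"spin": 0,"claw": -1},{"dx": -8.3,"dy": 0,"dz": 17.3,"spin": 0,"claw": -1}]'

```text
time_s: 17.38
tcp_pos: [0.5644, 0.1287, 0.16]
eef_rot: [-1.571, 0.0, -2.193]
contact_force: [-0.2, 0.7, -1.3]
opening: 0.0183
```

```bash
python3 look.py w24;  python3 - <<'E'
from plant import env
from go import *
d=env.get_image("wrist"); crop(d,(310,120),160,130,5,"pics/w24z.png")
E
```

```text
17.3833 [0.56435757 0.12869993 0.15996463] st [93.6944337  39.65976591] rot [-1.57079518e+00  3.46815012e-05 -2.19299404e+00] 0.01825839253999627 F [-0.2  0.7 -1.3]
plate rect: c [40.6 29.4] size [76.7 56.1] th rad -0.003
corners [(np.float64(2.1), np.float64(1.5)), (np.float64(78.9), np.float64(1.3)), (np.float64(79.0), np.float64(57.3)), (np.float64(2.3), np.float64(57.6))]
```

View pics/w24.png

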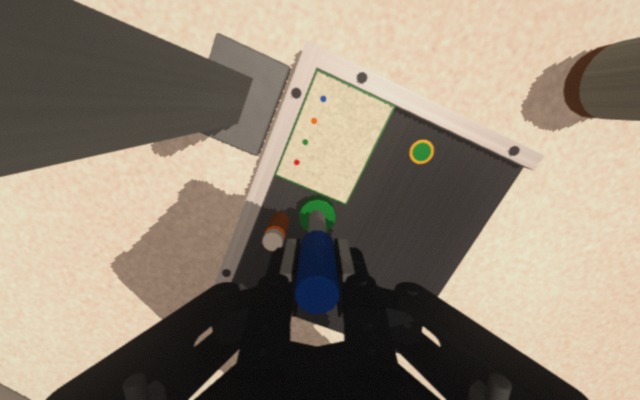

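View pics/w24z.png

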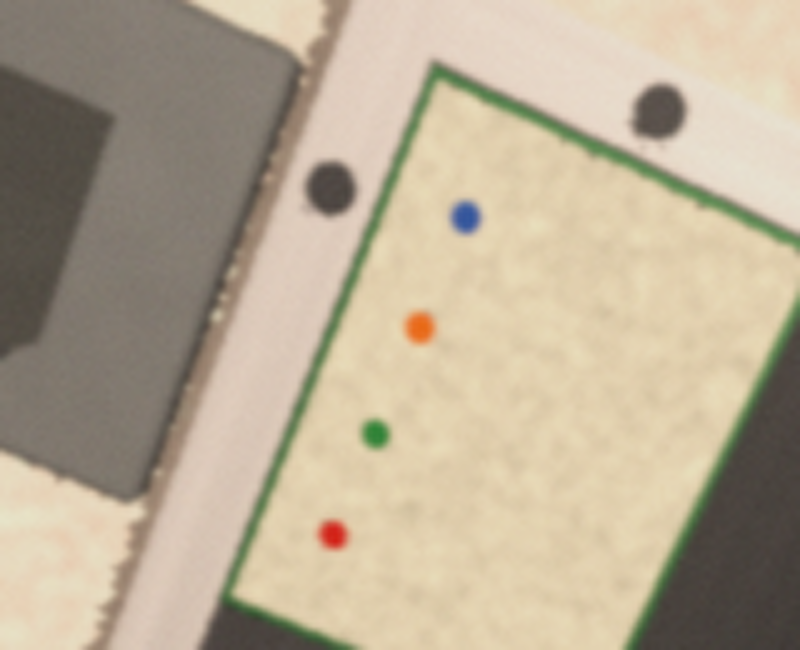

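Emit:
arm_command --commands '[{"dx": 0.3,"dy": 0,"dz": 0.9,"spin": 0,"claw": -1},{"dx": 0.6,"dy": 0,"dz": 1.7,"spin": 0,"claw": -1},{"dx": 0.8,"dy": 0,"dz": 2.2,"spin": 0,"claw": -1},{"dx": 0.8,"dy": 0,"dz": 2.2,"spin": 0,"claw": -1}]'

```text
time_s: 17.82
tcp_pos: [0.5652, 0.1274, 0.1599]
eef_rot: [-1.572, 0.0, -2.193]
contact_force: [-1.2, 1.6, -1.1]
opening: 0.0186
```

```bash
python3 look.py w25
```

```text
17.8167 [0.56520074 0.1273572  0.15992455] st [92.10926183 39.62677056] rot [-1.57195645e+00  2.92771309e-04 -2.19288452e+00] 0.018646171855599258 F [-1.2  1.6 -1.1]
plate rect: c [40.6 29.4] size [76.6 56.1] th rad -0.002
corners [(np.float64(2.2), np.float64(1.4)), (np.float64(78.9), np.float64(1.2)), (np.float64(79.0), np.float64(57.3)), (np.float64(2.3), np.float64(57.5))]
```

Emit:
arm_command --commands '[{"dx": 0.4,"dy": 0,"dz": 0.9,"spin": 0,"claw": -1},{"dx": 0.6,"dy": 0,"dz": 1.3,"spin": 0,"claw": -1},{"dx": 0.6,"dy": 0,"dz": 1.3,"spin": 0,"claw": -1}]'

```text
time_s: 18.12
tcp_pos: [0.5658, 0.1266, 0.16]
eef_rot: [-1.573, 0.001, -2.193]
contact_force: [-2.2, 4.9, 1.0]
opening: 0.0189
```

```bash
python3 look.py w26
```

```text
18.1167 [0.56575632 0.12660168 0.15998189] st [91.17561166 39.53858969] rot [-1.57314987e+00  9.88479961e-04 -2.19312453e+00] 0.018876853569007448 F [-2.2  4.9  1. ]
plate rect: c [40.5 29.6] size [76.7 56.2] th rad -0.001
corners [(np.float64(2.1), np.float64(1.5)), (np.float64(78.8), np.float64(1.4)), (np.float64(78.9), np.float64(57.6)), (np.float64(2.2), np.float64(57.7))]
```

Firm at 5 N on the short fence with the plate not moving. Backing straight off, then lifting.

Emit:
arm_command --commands '[{"dx": -1,"dy": 0,"dz": -2.5,"spin": 0,"claw": -1},{"dx": -2.6,"dy": 0,"dz": -6.5,"spin": 0,"claw": -1},{"dx": 2,"dy": -2,"dz": -10,"spin": 0,"claw": -1},{"dx": 8,"dy": -10,"dz": -13,"spin": 0,"claw": -1},{"dx": 10,"dy": -35,"dz": -14,"spin": 0,"claw": -1},{"dx": 10,"dy": -65,"dz": -14,"spin": 0,"claw": -1},{"dx": 10,"dy": -100,"dz": -14,"spin": 0,"claw": -1},{"dx": 10,"dy": -130,"dz": -14,"spin": 0,"claw": -1},{"dx": 10,"dy": -150,"dz": -14,"spin": 0,"claw": -1},{"dx": 10,"dy": -150,"dz": -14,"spin": 0,"claw": -1}]'

```text
time_s: 19.0
tcp_pos: [0.5507, 0.1256, 0.3175]
eef_rot: [-1.562, 0.008, -2.193]
contact_force: [0.7, -0.2, -0.8]
opening: 0.0186
```

```bash
python3 look.py w27
python3 - <<'E'
from plant import env
from go import *
o=env.get_obs(); print(rel(o,[.5212,-.182],.31,-2.4))
d=env.get_image("wrist"); crop(d,(315,110),160,130,5,"pics/w27z.png")
E
```

```text
19.0 [0.55069004 0.12558868 0.31750305] st [98.05157161 52.98255291] rot [-1.56157161  0.00758713 -2.19289954] 0.018621296378499085 F [ 0.7 -0.2 -0.8]
plate rect: c [40.2 29.4] size [77.1 56.7] th rad -0.003
corners [(np.float64(1.6), np.float64(1.1)), (np.float64(78.7), np.float64(0.9)), (np.float64(78.9), np.float64(57.6)), (np.float64(1.8), np.float64(57.8))]
(array([266.6,   3.8, 155.9]), np.float64(11.9))
```

View pics/w27.png

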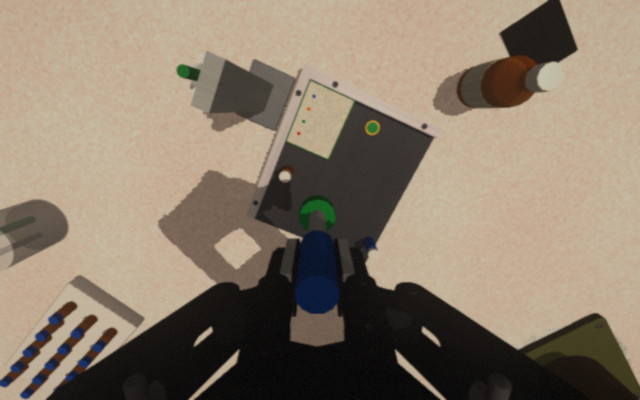

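Emit:
arm_command --commands '[{"dx": 12,"dy": 0,"dz": 7,"spin": 1,"claw": -1},{"dx": 40,"dy": 0,"dz": 23,"spin": 3,"claw": -1},{"dx": 72,"dy": 0,"dz": 42,"spin": 5,"claw": -1},{"dx": 106,"dy": 0,"dz": 62,"spin": 7,"claw": -1},{"dx": 140,"dy": 0,"dz": 82,"spin": 9,"claw": -1},{"dx": 174,"dy": 0,"dz": 102,"spin": 11,"claw": -1},{"dx": 208,"dy": 0,"dz": 122,"spin": 12,"claw": -1},{"dx": 240,"dy": 0,"dz": 140,"spin": 12,"claw": -1},{"dx": 260,"dy": 0,"dz": 152,"spin": 12,"claw": -1},{"dx": 266,"dy": 0,"dz": 156,"spin": 12,"claw": -1}]'

```text
time_s: 19.93
tcp_pos: [0.5188, -0.1848, 0.3071]
eef_rot: [-1.574, -0.003, -2.407]
contact_force: [0.6, -0.0, -1.6]
opening: 0.0188
```

Emit:
arm_command --commands '[{"dx": 0,"dy": 0,"dz": 0,"spin": 0,"claw": -1},{"dx": 0,"dy": 0,"dz": 0,"spin": 0,"claw": -1},{"dx": 0,"dy": 0,"dz": 0,"spin": 0,"claw": -1}]'

```text
time_s: 20.18
tcp_pos: [0.5205, -0.1802, 0.3089]
eef_rot: [-1.573, -0.0, -2.401]
contact_force: [0.0, 0.4, -1.1]
opening: 0.0187
```

Run:
```python
from plant import env
from go import *
o=env.get_obs(); print(o["tcp_pos"],o["eef_rot"],rel(o,[.5215,-.181],.1476,-2.4))
d=env.get_image("wrist");cv2.imwrite("pics/w28.png",d["image"])
d=env.get_image("side"); crop(d,(370,180),180,150,4,"pics/s28z.png")
```

```text
[ 0.52046071 -0.18020746  0.30888853] [-1.57279246e+00 -4.44589740e-04 -2.40127766e+00] (array([ -0.3, 161.3,   1.6]), np.float64(-0.1))
```

View pics/w28.png

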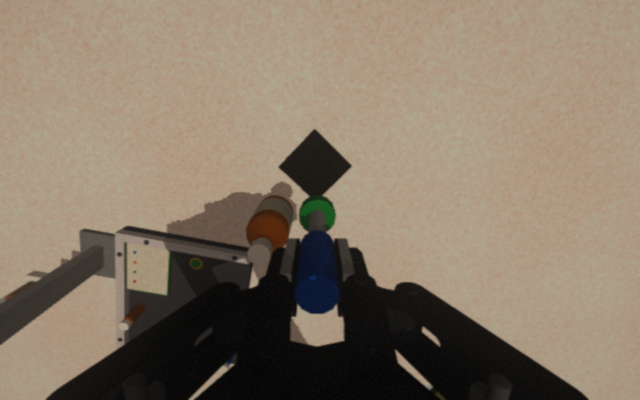

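View pics/s28z.png

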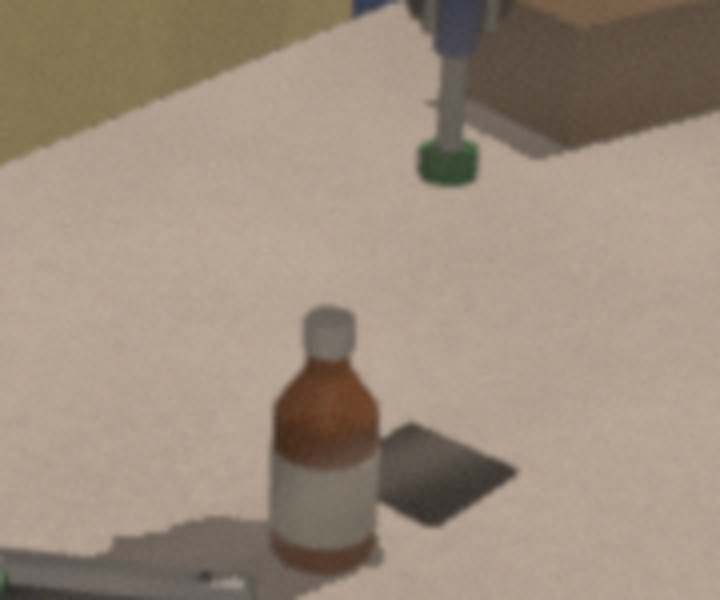

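Emit:
arm_command --commands '[{"dx": 0,"dy": 15,"dz": 1,"spin": 0,"claw": -1},{"dx": 0,"dy": 45,"dz": 1,"spin": 0,"claw": -1},{"dx": 0,"dy": 80,"dz": 1,"spin": 0,"claw": -1},{"dx": 0,"dy": 110,"dz": 1,"spin": 0,"claw": -1},{"dx": 0,"dy": 130,"dz": 1,"spin": 0,"claw": -1},{"dx": 0,"dy": 145,"dz": 1,"spin": 0,"claw": -1},{"dx": 0,"dy": 150,"dz": 1,"spin": 0,"claw": -1},{"dx": 0,"dy": 150,"dz": 1,"spin": 0,"claw": -1},{"dx": 0,"dy": 150,"dz": 1,"spin": 0,"claw": -1}]'

```text
time_s: 21.03
tcp_pos: [0.522, -0.1816, 0.1608]
eef_rot: [-1.57, 0.0, -2.401]
contact_force: [0.7, 0.6, -1.5]
opening: 0.0183
```

Run:
```python
from plant import env
from go import *
o=env.get_obs(); print(o["tcp_pos"],o["eef_rot"],rel(o,[.5215,-.181],.1476,-2.4))
d=env.get_image("wrist");cv2.imwrite("pics/w29.png",d["image"])
d=env.get_image("side"); crop(d,(370,210),120,90,6,"pics/s29z.png")
```

```text
[ 0.52203691 -0.1815714   0.16080645] [-1.56983632e+00  4.17655256e-04 -2.40111334e+00] (array([ 0. , 13.2, -0.8]), np.float64(-0.1))
```

View pics/w29.png

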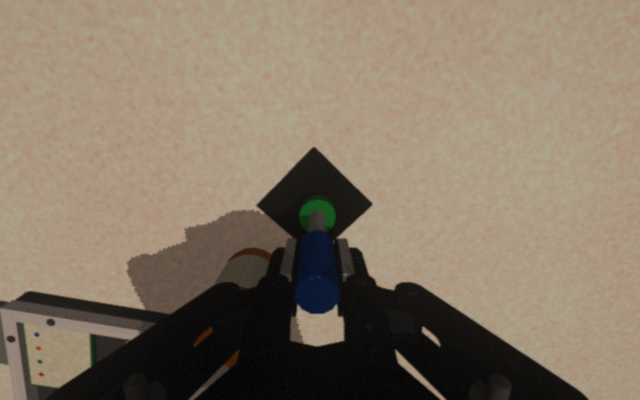

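View pics/s29z.png

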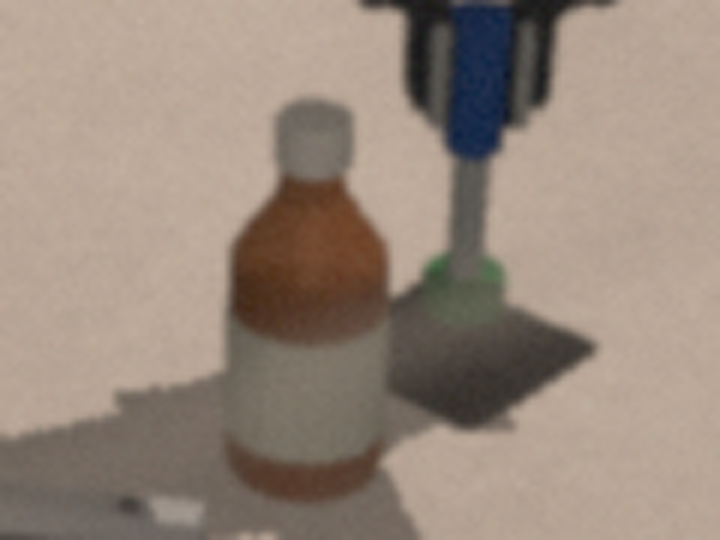

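Emit:
arm_command --commands '[{"dx": 0,"dy": 4,"dz": 1,"spin": 0,"claw": -1},{"dx": 0,"dy": 8,"dz": 2,"spin": 0,"claw": -1},{"dx": 0,"dy": 11,"dz": 2,"spin": 0,"claw": -1},{"dx": 0,"dy": 12.5,"dz": 2,"spin": 0,"claw": -1},{"dx": 0,"dy": 12.5,"dz": 2,"spin": 0,"claw": -1},{"dx": 0,"dy": 12.5,"dz": 2,"spin": 0,"claw": -1}]'

```text
time_s: 21.63
tcp_pos: [0.5229, -0.1836, 0.1478]
eef_rot: [-1.571, -0.0, -2.402]
contact_force: [-1.6, -0.2, 1.8]
opening: 0.018
```

Run:
```python
from plant import env
from go import *
o=env.get_obs(); print(o["tcp_pos"],o["eef_rot"],o["contact_force"])
d=env.get_image("side"); crop(d,(370,210),120,90,6,"pics/s30z.png")
```

```text
[ 0.52289089 -0.18362466  0.14782557] [-1.57066801e+00 -7.46569596e-05 -2.40223569e+00] [-1.62745802 -0.24381461  1.77750689]
```

View pics/s30z.png

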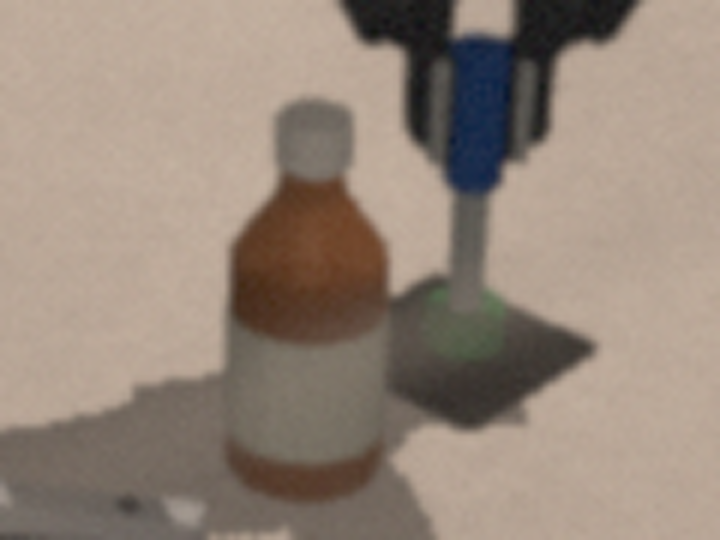

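Emit:
arm_command --commands '[{"dx": 0,"dy": 0.7,"dz": 0,"spin": 0,"claw": -1},{"dx": 0,"dy": 0.7,"dz": 0,"spin": 0,"claw": -1},{"dx": 0,"dy": 0.7,"dz": 0,"spin": 0,"claw": -0.5},{"dx": 0,"dy": 0.5,"dz": 0,"spin": 0,"claw": -0.4},{"dx": 0,"dy": 0,"dz": 0,"spin": 0,"claw": -0.3},{"dx": 0,"dy": 0,"dz": 0,"spin": 0,"claw": -0.15},{"dx": 0,"dy": 0,"dz": 0,"spin": 0,"claw": 0},{"dx": 0,"dy": 0,"dz": 0,"spin": 0,"claw": 0},{"dx": 0,"dy": 0,"dz": 0,"spin": 0,"claw": 0}]'

```text
time_s: 22.43
tcp_pos: [0.5228, -0.1835, 0.1474]
eef_rot: [-1.571, -0.0, -2.402]
contact_force: [0.4, -0.4, 0.4]
opening: 0.0425
```

Run:
```python
from plant import env
from go import *
o=env.get_obs(); print(o["tcp_pos"],o["eef_rot"],o["contact_force"],o["opening"])
d=env.get_image("side"); crop(d,(370,210),120,90,6,"pics/s31z.png")
d=env.get_image("wrist");cv2.imwrite("pics/w31.png",d["image"])
```

```text
[ 0.52276854 -0.18345823  0.1473665 ] [-1.57092065e+00 -1.94262360e-05 -2.40222416e+00] [ 0.36847988 -0.4349944   0.373213  ] 0.04253593987694365
```

View pics/s31z.png

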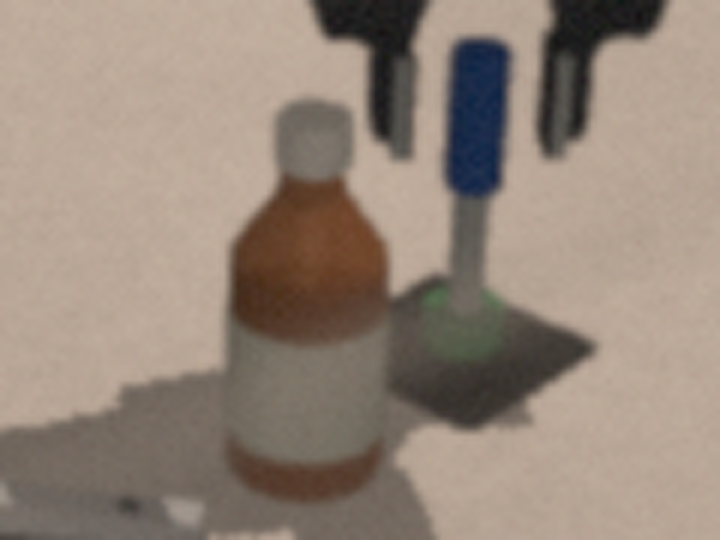

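View pics/w31.png

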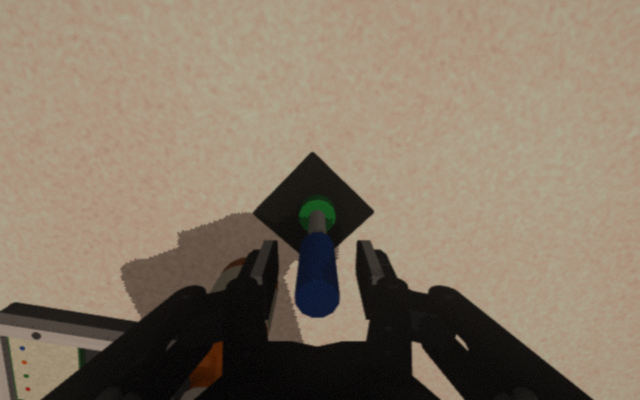

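Pusher stands free and upright. Raising straight up, then moving clear so the top camera can see.

Emit:
arm_command --commands '[{"dx": 0,"dy": -8,"dz": 0,"spin": 0,"claw": 0},{"dx": 0,"dy": -25,"dz": 0,"spin": 0,"claw": 0},{"dx": 0,"dy": -50,"dz": 0,"spin": 0,"claw": 0},{"dx": 0,"dy": -80,"dz": 0,"spin": 0,"claw": 0},{"dx": 0,"dy": -110,"dz": 0,"spin": 0,"claw": 0},{"dx": 0,"dy": -140,"dz": 0,"spin": 0,"claw": 0},{"dx": 0,"dy": -150,"dz": 0,"spin": 0,"claw": 0},{"dx": 35,"dy": -150,"dz": 35,"spin": 0,"claw": 0},{"dx": 60,"dy": -150,"dz": 60,"spin": 0,"claw": 0},{"dx": 90,"dy": -150,"dz": 90,"spin": 0,"claw": 0}]'

```text
time_s: 23.37
tcp_pos: [0.517, -0.3091, 0.298]
eef_rot: [-1.57, 0.0, -2.4]
contact_force: [0.4, -0.5, 0.4]
opening: 0.043
```

Emit:
arm_command --commands '[{"dx": 30,"dy": 0,"dz": 30,"spin": 0,"claw": 0},{"dx": 60,"dy": 0,"dz": 60,"spin": 0,"claw": 0},{"dx": 70,"dy": 0,"dz": 70,"spin": 0,"claw": 0},{"dx": 70,"dy": 0,"dz": 70,"spin": 0,"claw": 0},{"dx": 70,"dy": 0,"dz": 70,"spin": 0,"claw": 0}]'

```text
time_s: 23.78
tcp_pos: [0.5121, -0.4075, 0.2966]
eef_rot: [-1.573, 0.0, -2.404]
contact_force: [-0.4, 0.7, 0.0]
opening: 0.0425
```

Run:
```python
from ov import *
q=[.64654,.06872,2.1107]
o=env.get_obs(); print(o["tcp_pos"],o["contact_force"],o["time_s"])
overlay(dt,q,(40,30,0),(262,228),128,120,5,"pics/f1.png")
crop(dt,(300,225),200,130,4,"pics/f2.png"); crop(ds,(310,250),240,180,3.33,"pics/f3.png")
```

```text
[ 0.51263786 -0.40596269  0.29702991] [-1.27004822e-01  2.17375048e-05 -6.11279590e-01] 23.8833
```

View pics/f1.png

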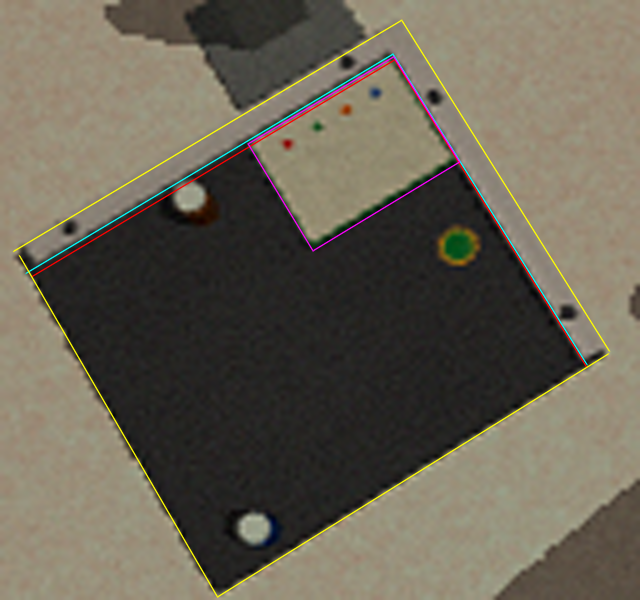

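View pics/f2.png

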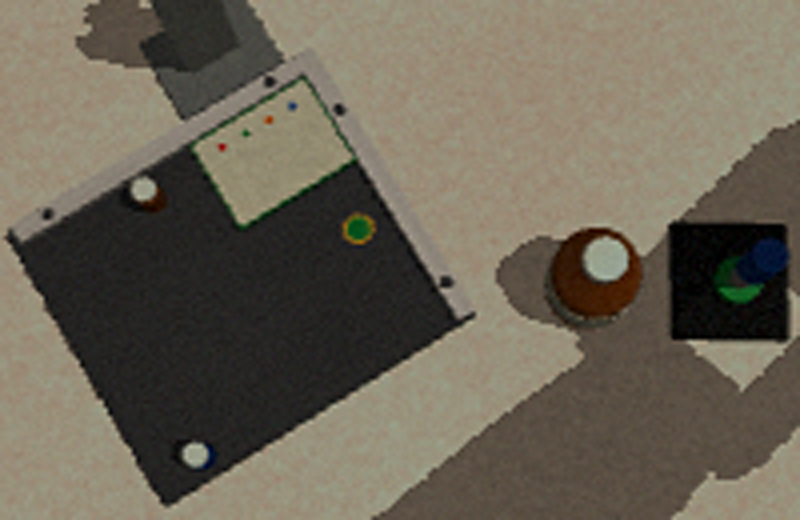

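View pics/f3.png

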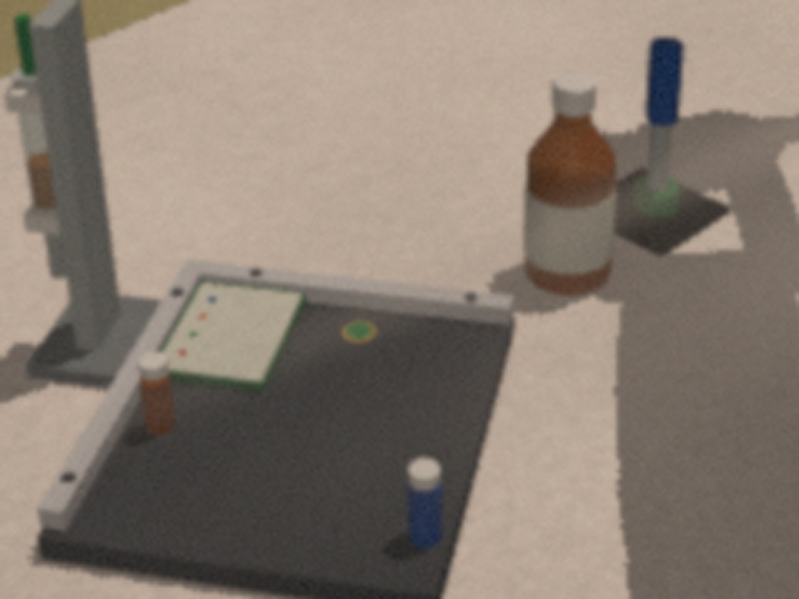

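The plate sits in the corner on both fences. Both vials and the bottle show at the same pixels as at the start, and the pusher stands on the mat.

```bash
python3 -c "
from plant import env
print(env.finish_job())"
```

```text
the job is handed in; nothing more can be done
None
```

I pushed the plate into the square corner with the held pusher, stood the pusher back on its mat, let go, and handed the job in at about 24 s. Vial_a stood by the long fence, so the plate went to the short fence first and then along it to the long fence. I finished with a press of about 4 N against the long fence and 5 N against the short one.

**Last checks**
- **Plate:** it lies flat on its home outline, at centre (40.2, 29.4) mm and angle -0.003 rad. No gap shows at either fence in the top or wrist views.
- **Pusher:** it stands upright, free, and wholly on the mat.
- **Vials and bottle:** both vials and the bottle show at the same pixels as at the start.
- **Robot:** it was clear of everything when I handed in.

**What went less smoothly**
- **Wrong turn:** the first push turned the plate slightly the wrong way, from -0.173 to -0.186 rad.
- **Jam:** the plate then stuck on friction at the short fence at about 6 N. Moving the foot along an arc turned it flush.
- **Pusher lean:** the pusher leaned by a millimetre or two under the fence presses.
- **Measured size:** the plate's white coating measured a little under 80 x 60 mm throughout. I put that down to its uncoated rim.

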